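# Lay out the filling station beside the ball-cake iron

### The arm

A 6-joint arm with a two-finger parallel gripper is mounted at the origin on the work surface. World frame = base frame: x ahead of the robot, y to its left, z up, the work surface at z = 0. Lengths are in m, angles in degrees, forces in N, time in s.
With the tool pointing down it reaches from about 0.3 to 0.875 m from the base axis. Payload 6.4 kg.
Tool frame: the origin (TCP) lies on the front face of the gripper's body, between the roots of the fingers; the fingertips stand 64 mm ahead of it and the grasp point (between the pads) lies env.grip_point_offset ahead of it (env.grip_point_offset is the distance from the TCP to the grasp point, in m); z points along the fingers, y is the direction in which the jaws open and shut (so a half turn about z gives the same grasp; the last joint's range is limited). The gripper opens to 88 mm and grips with 3 to 60 N. Pads are 18 mm wide; open, the fingers measure 123 mm over their backs; the gripper's body (75 mm by 187 mm) begins 45 mm behind the grasp point.
Start: joints at [-78.913, 10.359, 92.074, -0, 77.567, -11.82], TCP at [0.224, -0.53, 0.303] pointing down, gripper open.
Joint ranges: [-171.53, 171.53], [-51.25, 118.39], [17.06, 147.69], [-65.23, 245.23], [0, 150.52], [-178.68, 178.68]. Speed limits (degrees/s): [147.25, 147.25, 172.46, 180, 180, 180].

### API

Orientations are given as a 3x3 rotation matrix whose columns are the frame's x, y, z axes.
In Python, from station import env, vision gives the robot as it stands.
- The arm moves only by the tool step_arm, never from a script. Its argument "plan" is text: rows parted by semicolons, each of 4 numbers parted by spaces: the shift along the tool's x, y, z in mm, then the turn about the tool's z in degrees. A call has 1 to 8 rows; each row shifts and turns the pose as measured when the row begins, along the tool's axes as they then stand; what a row does not reach is not made up. A row lasts 1/10 s, in which the tool goes at most 50 mm and 8.59 degrees, less where a joint would pass 70% of its speed; a pose out of reach is approached as far as the arm can. A call is refused whole if a number of a shift passes 50 or a number of a turn 8.59, either way. A call with a gripper value outside its range is refused whole. "hand" is the opening, from 0 (shut) to 1 (fully open), set as the call begins (left out, the last holds). The fingers move at their own pace and stop on an object; "grip_force" is the grip in N (left out, the last holds). Time passes only in rows, so rows that do not move let the fingers close. It gives the time, the measured TCP pose, the force and the opening at its end, in the units of the state.
- env.read_state(): the state, without advancing time (a new reading comes with each control period).
- vision.read_camera(name): name is "scene" or "top" or "wrist"; returns a dict with "img" (400x640x3 uint8, red, green, blue), "vfov" (degrees; the focal length in pixels is half the picture's height over the tangent of half this angle, whatever the lens; pixels are square), "cx", "cy" (the principal point, pixels), "R" (3x3) and "t" (3): a world point X has camera coordinates R X + t; the wrist camera has in their place "mount" (4x4, takes a point from camera to tool coordinates, whose origin is the TCP and whose axes are the flange's). Camera axes: x right, y down, z forward; pixel columns grow to the right and rows downward; lengths in m; the calibration is good to about 2 mm. The wrist camera is an equidistant fisheye: a pixel r from the principal point sees the ray r / f radians off the axis. A picture is of the moment at which its call begins: read the wrist's pose just before it. There is no depth.
- env.job_done(): hands the job in, once; it reports no verdict.
Trained networks look in a picture, given as the dict that the camera call returned (one of the last four; its "shot" number tells which), for a name from the list of things; names that differ only in an ending like _2 or _b are one class to them, and where a whole thing is asked for, a point or a joint stands for the part that bears it (a point fixed in the world has none). Each returns a list of dicts, best first, with "score" (0 to 1); they miss things now and then, are a little off and sometimes report something else, mostly with a low value. They report only what shows in the picture. A call takes as long as a camera call. They do not tell look-alikes from the thing itself.
- vision.look_for(picture, thing): "centre" ([column, row] in pixels, amid what is visible of it).
- vision.regions_of(picture, thing): "region" (400x640 bool, what is visible of it) and "centre" ([column, row] in pixels, amid what is visible of it).
- vision.spot_point(picture, thing): "centre" ([column, row] in pixels: a listed point, or the origin of a listed thing).
The state is a dict: "t": time; "qpos": joint angles; "qvel": joint speeds; "effort": joint torques, N m; "eef_pos": TCP position; "eef_rot": TCP orientation; "force": force on the tool from outside, world axes, zero at the start; "ft_torque": the same for the moment, N m; "gripper_width": opening from 0.0 (shut) to 1.0 (fully open).
Only numpy, scipy, OpenCV 4.12 (cv2) and the standard library are available. Lean on these libraries where they do the work, as an engineer would, in place of code of your own. Each camera call takes 0.05 s, during which the arm holds its last target.

### The job

Set up the filling station on the wooden board: stand the copper pot in the middle of the board and put its lid on it, stand the red-lidded jar on the board midway between the pot and the blue block, and the yellow-lidded jar midway between the pot and the white block, all in line along the middle of the board. Stand the green-lidded jar on the table straight behind the pot, square across the board from it on the side away from the robot, with a gap of about two and a half centimetres to the board's edge. Leave the black-lidded jar and the orange timer where they are.

Things in the scene. Friction and masses are not known exactly. Their poses are not given: they have to be found in the camera images.
- pot: open round copper pot with straight sides, 56 mm outside diameter, 62 mm tall, wall 3 mm, empty, about 0.22 kg. Origin: centre of its underside, z up. Stands on the table at the start; any of six places, shared by the pot, the lid and the four jars.
- lid: the pot's lid, 0.09 kg: copper disc, 62 mm across, with an upright round wooden knob (18 mm thick, 28 mm tall) and below it a tapered plug (6 mm deep, 42 to 36 mm wide) that drops loosely into the pot's 50 mm mouth. Origin: centre of the plug's underside, z up; disc 6 to 10 mm, knob 10 to 38 mm above it. Fully on, it is 56 mm above the pot's origin. On the table at the start.
- red_jar: white china jar, 48 mm in diameter and 76 mm tall (the lid's 16 mm at the top included), about 0.16 kg, with a red lid and a red band round the body; lid and body are one piece with straight sides. Origin: centre of its underside, z up. Stands on the table at the start; any of six places, shared by the pot, the lid and the four jars.
- yellow_jar: white china jar, 48 mm in diameter and 76 mm tall (the lid's 16 mm at the top included), about 0.16 kg, with a yellow lid and a yellow band round the body; lid and body are one piece with straight sides. Origin: centre of its underside, z up. Stands on the table at the start; any of six places, shared by the pot, the lid and the four jars.
- green_jar: white china jar, 48 mm in diameter and 76 mm tall (the lid's 16 mm at the top included), about 0.16 kg, with a green lid and a green band round the body; lid and body are one piece with straight sides. Origin: centre of its underside, z up. Stands on the table at the start; any of six places, shared by the pot, the lid and the four jars.
- black_jar: white china jar, 48 mm in diameter and 76 mm tall (the lid's 16 mm at the top included), about 0.16 kg, with a black lid and a black band round the body; lid and body are one piece with straight sides. Origin: centre of its underside, z up. Stands on the table at the start; any of six places, shared by the pot, the lid and the four jars. A bystander: leave it where it stands.
- board: pale wooden board, 340 mm long (its y axis), 100 mm wide (x), 12 mm thick, fixed to the table, lying crosswise in front of the robot, turned up to 0.3 rad either way. Its +x points away from the robot, to the side called behind. Origin: centre of its underside, at table height; its top is 12 mm up.
- blue_block: blue painted block, 28 mm long (along the board), 80 mm wide (across it) and 26 mm high, fixed on top of the board at one of its two ends; its centre is 150 mm from the board's centre, on the board's long centre line. Which end it is at changes from start to start. Origin: centre of its underside, 12 mm above the table.
- white_block: white painted block, 28 mm long (along the board), 80 mm wide (across it) and 26 mm high, fixed on top of the board at one of its two ends; its centre is 150 mm from the board's centre, on the board's long centre line. Which end it is at changes from start to start. Origin: centre of its underside, 12 mm above the table.
- timer: round orange kitchen timer, white face, 60 mm across, 26 mm high, loose on the table before the board on the robot's left. Origin: centre of its underside. Leave it. (A fixed shallow blue dish, 72 mm across, 22 mm high, sits likewise on the right, 0.42 m ahead, 0.20 m right of the base; nothing else unlisted stands within 0.74 m ahead and 0.5 m to either side.)
Things that resemble listed ones, but are neither listed nor needed, are in the scene too. What is shaped like the pot but purple is not meant.

How it is judged (in metres and radians):
At the end, for the whole second after the job is handed in: All upright at rest. Pot within 15 mm of the board's middle, lid down on it (8 mm). Red/yellow jar within 15 mm of the long centre line, 54-86 mm from blue/white block, 60-100 mm from pot (centres). Green jar on the table 80-120 mm behind the board's centre, within 15 mm sideways (x of pot in the frame of board between -0.015 and 0.015 m and y of pot in the frame of board between -0.015 and 0.015 m and height (world z) of pot between 0.008 and 0.016 m and angle between each of pot, lid, red_jar, yellow_jar, green_jar's own z axis and vertical below 0.1 rad and linear speed of each of pot, lid, red_jar, yellow_jar, green_jar below 0.02 m/s and horizontal distance between lid and pot below 0.008 m and z of lid in the frame of pot between 0.052 and 0.06 m and x of red_jar in the frame of board between -0.015 and 0.015 m and horizontal distance between red_jar and blue_block between 0.054 and 0.086 m and horizontal distance between red_jar and pot between 0.06 and 0.1 m and height (world z) of red_jar between 0.008 and 0.016 m and x of yellow_jar in the frame of board between -0.015 and 0.015 m and horizontal distance between yellow_jar and white_block between 0.054 and 0.086 m and horizontal distance between yellow_jar and pot between 0.06 and 0.1 m and height (world z) of yellow_jar between 0.008 and 0.016 m and x of green_jar in the frame of board between 0.08 and 0.12 m and y of green_jar in the frame of board between -0.015 and 0.015 m and height (world z) of green_jar between -0.004 and 0.004 m); the robot touches nothing.
It fails at once if the black-lidded jar is moved by more than 25 mm or tipped (distance of black_jar from where it was at the start of the episode above 0.025 m or angle between black_jar's own z axis and vertical above 0.4 rad).
It fails at once if the timer is moved by more than 25 mm (distance of timer from where it was at the start of the episode above 0.025 m).
It also fails if it takes over 120 s, if anything falls off the work surface, if the arm or the gripper's body presses on something with over 40 N, if the wrist force passes 120 N, or if a joint passes its speed limit or range.

## Working session

There is one attempt and no reset: what is moved stays moved. The work goes in short steps, Python scripts to look and compute and a tool call to move; the robot and the scene stay as the last step left them, time stands still between calls to the robot, and variables do not carry over. Pictures are saved under pics/ and viewed, and the job is handed in when it is done.

Besides the shell and the picture viewer there is one more tool, called after "Request:" by a JSON object that holds its "api" and its "payload", one argument or row to a line. step_arm: Moves the arm, as the interface text tells. Its arguments: {"type":"object","properties":{"plan":{"type":"string"},"hand":{"type":"number"},"grip_force":{"type":"number"}},"required":["plan"]}

```bash
ls; mkdir -p pics
python3 - <<'E'
from station import env, vision
import cv2, numpy as np
print(env.grip_point_offset, env.read_state())
for n in ("scene","top"):
    p=vision.read_camera(n)
    cv2.imwrite(f"pics/{n}0.png",p["img"][:,:,::-1])
    print(n,{k:v for k,v in p.items() if k!="img"})
E
```

```text
pics
0.0453 {'t': 0.0, 'qpos': array([-7.89136806e+01,  1.04020378e+01,  9.21317769e+01,  5.83022741e-04,
        7.75658842e+01, -1.18200238e+01]), 'qvel': array([ 0.05647735, -0.01560806, -0.01225929, -0.12967749,  0.02462653,
       -0.00019758]), 'effort': array([-8.79998715e-04, -4.33872378e+01, -3.41849399e+01,  7.01873540e-02,
        3.85488896e-02, -1.11409088e-04]), 'eef_pos': array([ 0.22374126, -0.52922523,  0.3018076 ]), 'eef_rot': array([[ 9.21143236e-01,  3.89223628e-01, -3.24843241e-04],
       [ 3.89223592e-01, -9.21141723e-01,  1.70951276e-03],
       [ 3.66156097e-04, -1.70114277e-03, -9.99998486e-01]]), 'force': array([-0.95254725, -0.43857549,  0.13382679]), 'ft_torque': array([ 0.00220297, -0.02264833, -0.00722593]), 'gripper_width': 0.9997029470153468}
scene {'vfov': 52.2833918293904, 'cx': 318.5403434122666, 'cy': 201.63014953544538, 'R': array([[-5.00179911e-01,  8.65921357e-01,  5.10389749e-04],
       [ 4.59851413e-01,  2.66122125e-01, -8.47181027e-01],
       [-7.33727970e-01, -4.23508227e-01, -5.31304101e-01]]), 't': array([ 0.20405877, -0.18342573,  1.40980442]), 'shot': 1}
top {'vfov': 42.01780610922425, 'cx': 322.82612168648757, 'cy': 198.93888433796263, 'R': array([[-0.00545311, -0.99993394, -0.01011815],
       [-0.99479279,  0.0064543 , -0.1017136 ],
       [ 0.10177219,  0.00951081, -0.99476227]]), 't': array([0.04469437, 0.48385633, 1.21282214]), 'shot': 2}
```

View pics/scene0.png

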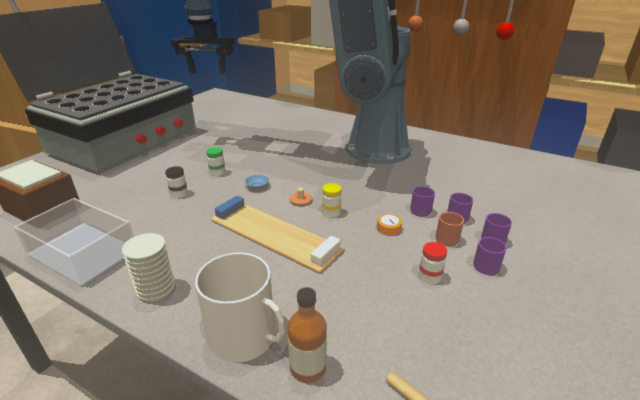

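View pics/top0.png

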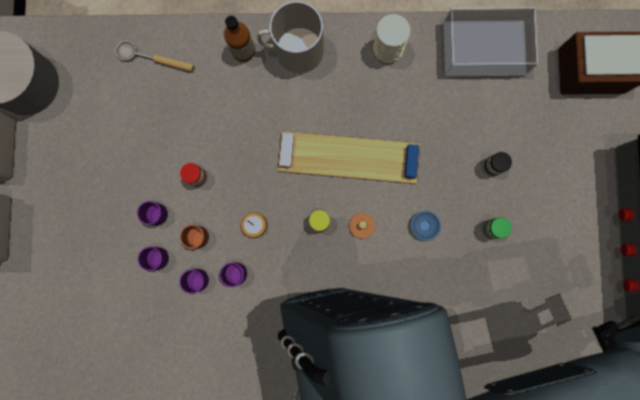

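The top view shows the red jar (192,174), yellow jar (319,221), green jar (500,228), black jar (498,163), lid (362,226), timer (253,225), and board around (348,158). The white block is at (287,150) on the left end and the blue block at (412,162) on the right. The pot-like things are copper at (193,237) and purple at (152,213), (153,259), (194,281) and (233,274). Only the copper one fits the description, so next I'll measure and enlarge it.

```bash
cat > h.py <<'E'
import numpy as np, cv2
from scipy.optimize import least_squares
def K(p):
    f=200/np.tan(np.radians(p["vfov"]/2)); return f,p["cx"],p["cy"]
def proj(p,X):
    f,cx,cy=K(p); c=np.atleast_2d(X)@p["R"].T+p["t"]
    return np.c_[f*c[:,0]/c[:,2]+cx,f*c[:,1]/c[:,2]+cy]
def ray(p,uv,z):
    f,cx,cy=K(p); d=p["R"].T@np.array([(uv[0]-cx)/f,(uv[1]-cy)/f,1]); o=-p["R"].T@p["t"]
    return o+d*(z-o[2])/d[2]
def cyl(rs,xy):
    a=np.linspace(0,2*np.pi,48,endpoint=False)
    return np.vstack([np.c_[xy[0]+r*np.cos(a),xy[1]+r*np.sin(a),np.full(48,z)] for r,z in rs])
SH={"pot":[(.028,0),(.028,.062)],"lid":[(.031,.006),(.031,.010),(.009,.038)],"timer":[(.03,0),(.03,.026)]}
for c in("red","yellow","green","black"): SH[c+"_jar"]=[(.024,0),(.024,.076)]
def hullc(p,P):
    h=cv2.convexHull(proj(p,P).astype(np.float32)); m=cv2.moments(h)
    return np.array([m["m10"]/m["m00"],m["m01"]/m["m00"]]),m["m00"]
def fit(p,name,c,z0=0):
    rs=[(r,z+z0) for r,z in SH[name]]
    s=ray(p,c,z0+.03)[:2]
    r=least_squares(lambda q:hullc(p,cyl(rs,q))[0]-c,s,x_scale=.01,diff_step=1e-4)
    return r.x,hullc(p,cyl(rs,r.x))[1]
E
python3 - <<'E'
from station import env, vision
from h import *
ps=[vision.read_camera(n) for n in("top","scene")]
for n in SH:
    for p,l in zip(ps,("top","scene")):
        for r in vision.regions_of(p,n)[:6]:
            if r["score"]<.3: continue
            m=cv2.moments(r["region"].astype(np.uint8),True)
            c=np.array([m["m10"],m["m01"]])/m["m00"]
            x,a=fit(p,n,c); print(n,l,round(r["score"],2),c.round(1),"area",m["m00"],a.round(),"xy",x.round(4))
        for s in vision.spot_point(p,n)[:2]: print("   spot",l,round(s["score"],2),np.round(s["centre"],1),ray(p,s["centre"],0)[:2].round(4))
for n,z in(("board",.012),("blue_block",.038),("white_block",.038)):
    for p,l in zip(ps,("top","scene")):
        for r in vision.regions_of(p,n)[:2]:
            if r["score"]<.3: continue
            m=r["region"].astype(np.uint8)
            k=max(cv2.findContours(m,0,2)[0],key=cv2.contourArea); b=cv2.minAreaRect(k)
            pts=cv2.boxPoints(b); print(n,l,round(r["score"],2),[ray(p,q,z)[:2].round(3).tolist() for q in pts])
        for s in vision.spot_point(p,n)[:1]: print("   spot",l,round(s["score"],2),np.round(s["centre"],1),ray(p,s["centre"],0 if n=="board" else .012)[:2].round(4))
t=ps[0]["img"];s=ps[1]["img"]
a=cv2.resize(t[185:300,120:280],None,fx=3,fy=3,interpolation=2);b=cv2.resize(s[170:285,390:550],None,fx=2,fy=2,interpolation=2)
o=np.zeros((345,800,3),np.uint8);o[:,:480]=a;o[:230,480:800]=b
cv2.imwrite("pics/crop_pot.png",o[:,:,::-1])
cv2.imwrite("pics/crop_board.png",cv2.resize(t[115:200,260:440],None,fx=4,fy=4,interpolation=2)[:,:,::-1])
E
```

```text
Traceback (most recent call last):
AttributeError: 'float' object has no attribute 'round'
```

Run:
```python
from station import env, vision
from h import *
ps=[vision.read_camera(n) for n in("top","scene")]
for n in SH:
    for p,l in zip(ps,("top","scene")):
        for r in vision.regions_of(p,n)[:6]:
            if r["score"]<.3: continue
            m=cv2.moments(r["region"].astype(np.uint8),True)
            c=np.array([m["m10"],m["m01"]])/m["m00"]
            x,a=fit(p,n,c); print(n,l,round(r["score"],2),c.round(1),"area",m["m00"],round(a),"xy",x.round(4))
        for s in vision.spot_point(p,n)[:2]: print("   spot",l,round(s["score"],2),np.round(s["centre"],1),ray(p,s["centre"],0)[:2].round(4))
for n,z in(("board",.012),("blue_block",.038),("white_block",.038)):
    for p,l in zip(ps,("top","scene")):
        for r in vision.regions_of(p,n)[:2]:
            if r["score"]<.3: continue
            m=r["region"].astype(np.uint8)
            k=max(cv2.findContours(m,0,2)[0],key=cv2.contourArea); b=cv2.minAreaRect(k)
            pts=cv2.boxPoints(b); print(n,l,round(r["score"],2),[ray(p,q,z)[:2].round(3).tolist() for q in pts])
        for s in vision.spot_point(p,n)[:1]: print("   spot",l,round(s["score"],2),np.round(s["centre"],1),ray(p,s["centre"],0 if n=="board" else .012)[:2].round(4))
t=ps[0]["img"];s=ps[1]["img"]
a=cv2.resize(t[185:300,120:280],None,fx=3,fy=3,interpolation=2);b=cv2.resize(s[170:285,390:550],None,fx=2,fy=2,interpolation=2)
o=np.zeros((345,800,3),np.uint8);o[:,:480]=a;o[:230,480:800]=b
cv2.imwrite("pics/crop_pot.png",o[:,:,::-1])
cv2.imwrite("pics/crop_board.png",cv2.resize(t[115:200,260:440],None,fx=4,fy=4,interpolation=2)[:,:,::-1])
```

```text
pot top 0.98 [193.3 279.7] area 601.0 624 xy [0.2962 0.3438]
pot top 0.96 [152.5 258. ] area 643.0 662 xy [0.3469 0.4407]
pot top 0.87 [193.6 235.6] area 545.0 607 xy [0.3986 0.3453]
pot top 0.72 [151.7 212.7] area 633.0 652 xy [0.4532 0.4458]
pot top 0.7 [232.6 273.3] area 540.0 575 xy [0.3107 0.2522]
   spot top 0.89 [235.3 273.8] [0.3079 0.2525]
   spot top 0.73 [154.8 211.9] [0.4577 0.4499]
pot scene 0.96 [461.5 203.8] area 500.0 676 xy [0.2689 0.3446]
pot scene 0.96 [489.3 255.4] area 963.0 1007 xy [0.4488 0.4463]
pot scene 0.65 [449.1 228.3] area 762.0 808 xy [0.3926 0.3455]
pot scene 0.63 [496.6 226.2] area 672.0 826 xy [0.3279 0.4407]
   spot scene 0.97 [423.4 208.4] [0.2903 0.2555]
   spot scene 0.94 [487.  267.5] [0.4513 0.4492]
lid top 0.65 [361.1 224.8] area 526.0 529 xy [ 0.4231 -0.0494]
   spot scene 0.72 [228.5 210.7] [ 0.5597 -0.1876]
   spot scene 0.62 [295.7 196.3] [ 0.4089 -0.0733]
timer top 0.59 [253.2 224.4] area 492.0 535 xy [0.4253 0.2082]
   spot top 0.79 [255.9 221.3] [0.4334 0.2041]
   spot top 0.6 [344.8 159.2] [ 0.5839 -0.0122]
timer scene 0.78 [388.8 224.
[... 1150 characters left out ...]
, [0.479, -0.013]]
board scene 0.67 [[0.313, -0.489], [0.28, -0.456], [0.421, -0.321], [0.449, -0.351]]
   spot scene 0.74 [276.6 234.1] [ 0.581  -0.0179]
blue_block top 0.94 [[0.535, -0.146], [0.615, -0.155], [0.612, -0.187], [0.531, -0.177]]
   spot top 0.71 [411.6 161.6] [ 0.5747 -0.173 ]
blue_block scene 0.7 [[0.612, -0.189], [0.525, -0.172], [0.563, -0.122], [0.645, -0.14]]
   spot scene 0.73 [228.  213.6] [ 0.5841 -0.1665]
white_block top 0.72 [[0.563, 0.149], [0.645, 0.139], [0.64, 0.107], [0.559, 0.117]]
   spot top 0.86 [286.3 149.3] [0.6071 0.1299]
white_block scene 0.8 [[0.654, 0.115], [0.552, 0.119], [0.575, 0.159], [0.673, 0.153]]
   spot scene 0.67 [327.6 253.4] [0.5961 0.132 ]
```

View pics/crop_pot.png

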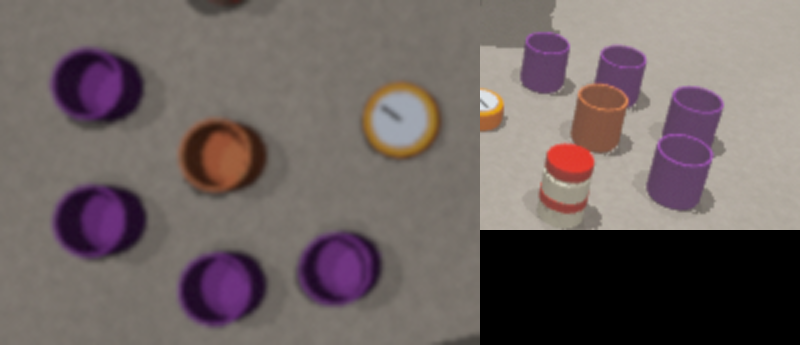

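View pics/crop_board.png

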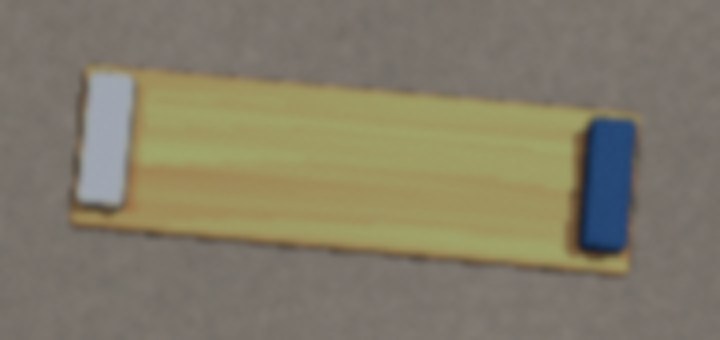

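The crop shows the copper pot alone inside the ring of four purple pots. In the top picture it is at (193,236), roughly world (0.397, 0.345), so that is the one meant. Next I'll refine the board pose using both blocks in both cameras.

```bash
cat >> h.py <<'E'
def box(b,cy,lx,ly,z0,z1):
    x,y,a=b; R=np.array([[np.cos(a),-np.sin(a)],[np.sin(a),np.cos(a)]])
    return np.array([[*(R@np.array([sx*lx/2,cy+sy*ly/2])+[x,y]),z] for sx in(-1,1) for sy in(-1,1) for z in(z0,z1)])
def bw(b,x,y):
    a=b[2]; return np.array([b[0]+np.cos(a)*x-np.sin(a)*y,b[1]+np.sin(a)*x+np.cos(a)*y])
E
python3 - <<'E'
from station import env, vision
from h import *
ps=[vision.read_camera(n) for n in("top","scene")]
def cen(m):
    m=cv2.moments(m.astype(np.uint8),True); return np.array([m["m10"],m["m01"]])/m["m00"]
obs=[]
for i,p in enumerate(ps):
    for n,cy in(("blue_block",-.15),("white_block",.15)):
        r=vision.regions_of(p,n)[0]; obs.append((i,p,n,cy,cen(r["region"])))
def res(b,o): return hullc(o[1],box(b,o[3],.08,.028,.012,.038))[0]-o[4]
for sel in((0,),(1,),(0,1)):
    s=least_squares(lambda b:np.concatenate([res(b,o) for o in obs if o[0] in sel]),[.588,-.02,-.09],x_scale=[.01,.01,.01],diff_step=1e-4)
    print(sel,s.x.round(4),s.fun.round(1))
b=s.x
im=ps[0]["img"].copy()
for q in proj(ps[0],box(b,0,.1,.34,.012,.012)): cv2.circle(im,tuple(np.int32(q.round())),1,(255,0,0),-1)
cv2.imwrite("pics/bd.png",cv2.resize(im[115:200,260:440],None,fx=4,fy=4,interpolation=0)[:,:,::-1])
for n,x,y in(("pot",0,0),("red",0,-.075),("yel",0,.075),("green",.1,0)): print(n,bw(b,x,y).round(4))
E
```

```text
(0,) [ 0.5889 -0.0194 -0.0967] [-0. -0.  0.  0.]
(1,) [ 0.5863 -0.0204 -0.097 ] [ 0.1  0.2 -0.1 -0.1]
(0, 1) [ 0.5881 -0.0195 -0.0967] [ 0.1  0.3  0.1  0.3 -0.1  0.6 -0.1  0.5]
pot [ 0.5881 -0.0195]
red [ 0.5808 -0.0942]
yel [0.5953 0.0551]
green [ 0.6876 -0.0292]
```

View pics/bd.png

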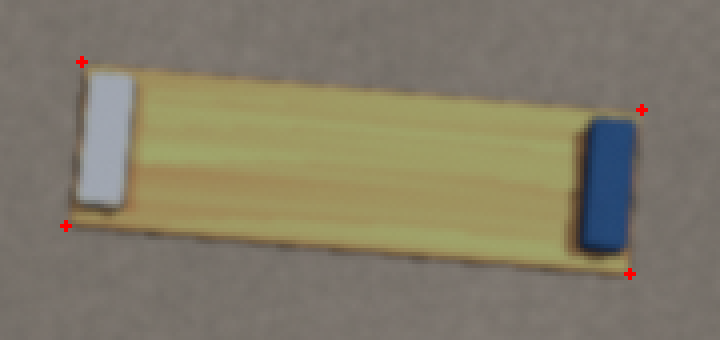

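The board is at (0.588, -0.0195), yaw -5.5°, and the projected outline (corners marked in red) follows its edges. I'll do the green jar first, starting by turning the jaws to lie along the board.

```bash
cat > go.py <<'E'
import sys
from station import env
import numpy as np
def go(x,y,zg=None,yaw=None):
    s=env.read_state(); R=s["eef_rot"]; p=s["eef_pos"]
    z=p[2] if zg is None else zg+.0453
    d=R.T@(np.array([x,y,z])-p)*1000
    cy=np.degrees(np.arctan2(R[1,1],R[0,1])); 
    print("t",round(s["t"],2),"tcp",p.round(4),"yaw_y",cy.round(2),"tilt",np.degrees(np.arccos(-R[2,2])).round(2),"w",round(s["gripper_width"]*88,1),"F",s["force"].round(1))
    print("rows: shift mm",d.round(1),"turn",None if yaw is None else round(cy-yaw,1),"n>=",np.ceil(np.linalg.norm(d)/50))
if __name__=="__main__":
    a=[float(v) if v!="-" else None for v in sys.argv[1:]]; go(*a)
E
python3 go.py .4126 -.3596 .15 -95.5
```

```text
t 2.65 tcp [ 0.2238 -0.5297  0.3027] yaw_y -67.09 tilt 0.0 w 87.8 F [ 0.3  0.7 -0.1]
rows: shift mm [240.1 -83.2 107.4] turn 28.4 n>= 6.0
```

Request:
{"api": "step_arm", "payload": {
  "plan": "0 0 0 7.1;0 0 0 7.1;0 0 0 7.1;0 0 0 7.1;0 0 0 0",
  "hand": 1,
  "grip_force": 20
}}

```text
t: 3.15
eef_pos: [0.2238, -0.5297, 0.3027]
eef_rot: [[0.993, -0.114, -0.0], [-0.114, -0.993, 0.0], [-0.0, -0.0, -1.0]]
force: [0.7, -0.4, 0.8]
gripper_width: 1.003
```

```bash
python3 go.py .4126 -.3596 .15 -95.5
```

```text
t 3.15 tcp [ 0.2238 -0.5297  0.3027] yaw_y -96.55 tilt 0.0 w 88.3 F [ 0.7 -0.4  0.8]
rows: shift mm [ 168.1 -190.5  107.4] turn -1.0 n>= 6.0
```

Request:
{"api": "step_arm", "payload": {
  "plan": "28 -31.7 17.5 -1;28 -31.7 17.5 0;28 -31.7 17.5 0;28 -31.7 17.5 0;28 -31.7 17.5 0;28 -31.7 17.5 0;0 0 0 0"
}}

```text
t: 3.85
eef_pos: [0.4133, -0.3525, 0.1949]
eef_rot: [[0.997, -0.076, 0.001], [-0.076, -0.997, -0.006], [0.001, 0.006, -1.0]]
force: [0.1, 0.0, 0.1]
gripper_width: 1.0
```

```bash
python3 go.py .4126 -.3596 .15 -95.5
python3 - <<'E'
from station import env, vision
import cv2
s=env.read_state()
p=vision.read_camera("wrist"); cv2.imwrite("pics/w1.png",p["img"][:,:,::-1]); print({k:v for k,v in p.items() if k!="img"})
E
```

```text
t 3.85 tcp [ 0.4133 -0.3525  0.1949] yaw_y -94.33 tilt 0.35 w 88.0 F [0.1 0.  0.1]
rows: shift mm [-0.1  7.1 -0.3] turn 1.2 n>= 1.0
{'vfov': 65.70646984690485, 'cx': 315.46424608978936, 'cy': 198.94687030119667, 'mount': array([[ 3.72295175e-04, -9.55765078e-01, -2.94130885e-01,
         7.71548379e-02],
       [ 9.99999926e-01,  3.26955720e-04,  2.03318628e-04,
        -6.74283417e-04],
       [-9.81570686e-05, -2.94130939e-01,  9.55765129e-01,
        -8.23084371e-02],
       [ 0.00000000e+00,  0.00000000e+00,  0.00000000e+00,
         1.00000000e+00]]), 'shot': 9}
```

View pics/w1.png

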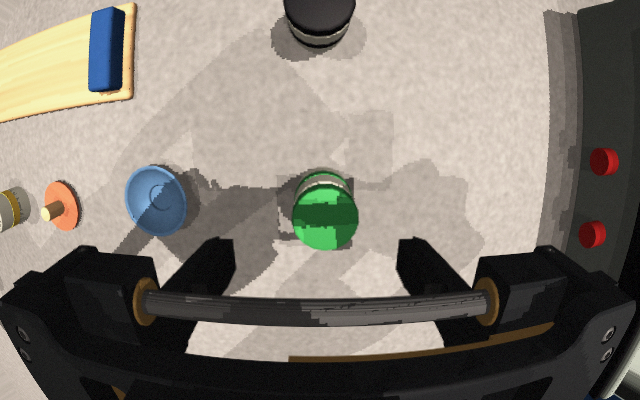

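The wrist view shows the green jar between the open fingers: its lid top is near (326,222), with the black jar at (320,20), the dish at (157,200) and the lid at (58,205). I'll add wrist-ray code and check the jar's position.

```bash
cat >> h.py <<'E'
def wray(p,s,uv,z):
    f=K(p)[0]; d=np.array([uv[0]-p["cx"],uv[1]-p["cy"]]); r=np.hypot(*d); th=r/f
    c=np.array([*(np.sin(th)*d/r),np.cos(th)]); M=p["mount"]; R=s["eef_rot"]
    o=R@M[:3,3]+s["eef_pos"]; w=R@M[:3,:3]@c; return o+w*(z-o[2])/w[2]
def wproj(p,s,X):
    f=K(p)[0]; M=p["mount"]; R=s["eef_rot"]
    c=((np.atleast_2d(X)-s["eef_pos"])@R-M[:3,3])@M[:3,:3]
    n=np.hypot(c[:,0],c[:,1]); th=np.arctan2(n,c[:,2])
    return np.c_[p["cx"]+f*th*c[:,0]/n,p["cy"]+f*th*c[:,1]/n]
def wfit(p,s,rs,c,s0):
    def hc(q):
        m=cv2.moments(cv2.convexHull(wproj(p,s,cyl(rs,q)).astype(np.float32))); return np.array([m["m10"]/m["m00"],m["m01"]/m["m00"]])-c
    return least_squares(hc,s0,x_scale=.01,diff_step=1e-4).x
def cen(m):
    m=cv2.moments(m.astype(np.uint8),True); return np.array([m["m10"],m["m01"]])/m["m00"]
E
cat > wl.py <<'E'
import sys
from station import env, vision
from h import *
def look(name,x,y,z0=0,save=None):
    s=env.read_state(); p=vision.read_camera("wrist")
    for r in vision.regions_of(p,name)[:3]:
        if r["score"]<.3: continue
        c=cen(r["region"]); rs=[(a,b+z0) for a,b in SH[name]]
        print(name,round(r["score"],2),c.round(1),r["region"].sum(),wfit(p,s,rs,c,[x,y]).round(4))
    if save: cv2.imwrite(f"pics/{save}.png",p["img"][:,:,::-1])
    return p,s
if __name__=="__main__": look(sys.argv[1],*map(float,sys.argv[2:5]),*sys.argv[5:6])
E
python3 wl.py green_jar .4126 -.3596 0
```

```text
green_jar 0.91 [320.7 208.6] 4317 [ 0.4129 -0.3592]
```

The wrist fit gives (0.413, -0.359), which agrees with the top camera. Going down to grasp.

Request:
{"api": "step_arm", "payload": {
  "plan": "0 6.8 0 1.2;0 0 35 0;0 0 35 0;0 0 33 0;0 0 0 0"
}}

```text
t: 4.5
eef_pos: [0.4094, -0.3785, 0.0989]
eef_rot: [[0.994, -0.113, 0.01], [-0.113, -0.993, -0.025], [0.013, 0.024, -1.0]]
force: [-0.2, 0.2, -0.5]
gripper_width: 1.002
```

```bash
python3 go.py .413 -.3592 .045 -95.5
```

```text
t 4.5 tcp [ 0.4094 -0.3785  0.0989] yaw_y -96.51 tilt 1.55 w 88.1 F [-0.2  0.2 -0.5]
rows: shift mm [  1.3 -19.8   8.2] turn -1.0 n>= 1.0
```

The arm drifted about 19 mm along the jaw axis during the descent, leaving the jar barely clear of one finger. I'll re-centre in small steps and see how the moves behave.

Request:
{"api": "step_arm", "payload": {
  "plan": "0 -10 0 0;0 -6 0 0;0 0 0 0;0 0 0 0"
}}

```text
t: 4.9
eef_pos: [0.4117, -0.3663, 0.1044]
eef_rot: [[0.993, -0.117, 0.015], [-0.117, -0.993, -0.032], [0.018, 0.03, -0.999]]
force: [0.0, 0.3, -0.5]
gripper_width: 0.995
```

```bash
python3 go.py .413 -.3592 .045 -95.5; python3 wl.py green_jar .4126 -.3596 0 w2
```

```text
t 4.9 tcp [ 0.4117 -0.3663  0.1044] yaw_y -96.75 tilt 2.0 w 87.6 F [ 0.   0.3 -0.5]
rows: shift mm [ 0.2 -7.6 13.9] turn -1.2 n>= 1.0
green_jar 0.9 [301.2 257.9] 8817 [ 0.4205 -0.3612]
```

View pics/w2.png

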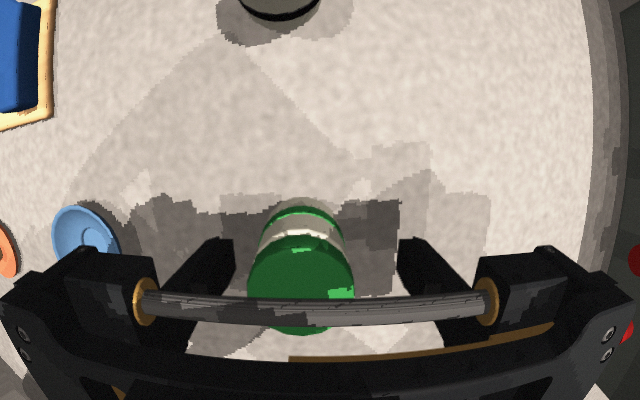

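Request:
{"api": "step_arm", "payload": {
  "plan": "0 0 0 0;0 0 0 0"
}}

```text
t: 5.2
eef_pos: [0.4122, -0.3667, 0.1052]
eef_rot: [[0.993, -0.117, 0.016], [-0.117, -0.993, -0.033], [0.02, 0.031, -0.999]]
force: [-0.8, 0.5, -0.2]
gripper_width: 0.997
```

Request:
{"api": "step_arm", "payload": {
  "plan": "0 0 0 0;0 0 0 0;0 0 0 0"
}}

```text
t: 5.5
eef_pos: [0.4123, -0.3668, 0.1052]
eef_rot: [[0.993, -0.117, 0.016], [-0.116, -0.993, -0.033], [0.02, 0.031, -0.999]]
force: [0.6, 0.9, 0.1]
gripper_width: 1.002
```

Request:
{"api": "step_arm", "payload": {
  "plan": "0 -7.6 0 0"
}}

```text
t: 5.6
eef_pos: [0.4132, -0.3598, 0.1051]
eef_rot: [[0.993, -0.118, 0.016], [-0.117, -0.993, -0.034], [0.02, 0.032, -0.999]]
force: [-0.0, -0.2, -0.2]
gripper_width: 0.999
```

Request:
{"api": "step_arm", "payload": {
  "plan": "0 0 0 0"
}}

```text
t: 5.7
eef_pos: [0.4131, -0.3586, 0.1046]
eef_rot: [[0.993, -0.117, 0.015], [-0.117, -0.993, -0.032], [0.019, 0.03, -0.999]]
force: [0.5, -0.1, -0.3]
gripper_width: 1.002
```

Request:
{"api": "step_arm", "payload": {
  "plan": "0 0 0 0"
}}

```text
t: 5.8
eef_pos: [0.4131, -0.3583, 0.1046]
eef_rot: [[0.993, -0.117, 0.015], [-0.116, -0.993, -0.032], [0.019, 0.03, -0.999]]
force: [0.1, -0.5, 0.2]
gripper_width: 1.001
```

From rest, small rows are accurate; the fast 35–50 mm rows overshoot and tilt the tool by up to 2°. I'll use gentler rows from now on, and change the helper to aim the grasp point.

```bash
sed -i 's/z=p\[2\] if zg is None else zg+.0453/p=p+.0453*R[:,2]; z=p[2] if zg is None else zg/; s/"tcp"/"grasp"/' go.py; python3 go.py .413 -.3592 .045 -95.5
```

```text
t 5.8 grasp [ 0.4138 -0.3598  0.0593] yaw_y -96.72 tilt 2.05 w 88.1 F [ 0.1 -0.5  0.2]
rows: shift mm [-1.2 -0.9 14.3] turn -1.2 n>= 1.0
```

Request:
{"api": "step_arm", "payload": {
  "plan": "0 0 7 0;0 0 7 0;0 0 0 0"
}}

```text
t: 6.1
eef_pos: [0.4134, -0.3586, 0.0894]
eef_rot: [[0.993, -0.117, 0.015], [-0.116, -0.993, -0.032], [0.019, 0.03, -0.999]]
force: [-0.0, 0.1, -0.9]
gripper_width: 1.002
```

Request:
{"api": "step_arm", "payload": {
  "plan": "0 0 0 0;0 0 0 0;0 0 0 0;0 0 0 0;0 0 0 0;0 0 0 0",
  "hand": 0,
  "grip_force": 20
}}

```text
t: 6.7
eef_pos: [0.4133, -0.3588, 0.0892]
eef_rot: [[0.993, -0.117, 0.015], [-0.116, -0.993, -0.032], [0.019, 0.03, -0.999]]
force: [0.0, -0.2, -0.7]
gripper_width: 0.541
```

```bash
python3 go.py .413 -.3592 .045 -95.5
```

```text
t 6.7 grasp [ 0.414  -0.3602  0.0439] yaw_y -96.72 tilt 2.02 w 47.6 F [ 0.  -0.2 -0.7]
rows: shift mm [-1.1 -0.8 -1.2] turn -1.2 n>= 1.0
```

The jar is gripped at 47.6 mm wide, which matches its 48 mm diameter. Lifting.

Request:
{"api": "step_arm", "payload": {
  "plan": "0 0 -8 0;0 0 -15 0;0 0 -20 0;0 0 -20 0;0 0 -20 0;0 0 -15 0;0 0 -7 0;0 0 0 0"
}}

```text
t: 7.5
eef_pos: [0.4117, -0.355, 0.2046]
eef_rot: [[0.993, -0.117, 0.017], [-0.116, -0.993, -0.034], [0.021, 0.032, -0.999]]
force: [0.3, 0.6, -1.6]
gripper_width: 0.539
```

```bash
python3 go.py .6876 -.0292 .16 -95.5
```

```text
t 7.5 grasp [ 0.4124 -0.3566  0.1593] yaw_y -96.71 tilt 2.19 w 47.5 F [ 0.3  0.6 -1.6]
rows: shift mm [ 235.3 -357.1   -7.3] turn -1.2 n>= 9.0
```

Request:
{"api": "step_arm", "payload": {
  "plan": "8 -12 0 0;15 -22.5 0 -0.6;15 -22.5 0 -0.6;15 -22.5 0 0;15 -22.5 0 0;15 -22.5 0 0;15 -22.5 0 0;15 -22.5 0 0"
}}

```text
t: 8.3
eef_pos: [0.5442, -0.187, 0.1944]
eef_rot: [[0.995, -0.101, 0.008], [-0.101, -0.995, -0.027], [0.011, 0.026, -1.0]]
force: [0.9, 0.4, -1.3]
gripper_width: 0.538
```

```bash
python3 go.py .6876 -.0292 .16 -95.5
```

```text
t 8.3 grasp [ 0.5445 -0.1882  0.1491] yaw_y -95.8 tilt 1.59 w 47.4 F [ 0.9  0.4 -1.3]
rows: shift mm [ 126.4 -172.3  -14. ] turn -0.3 n>= 5.0
```

Request:
{"api": "step_arm", "payload": {
  "plan": "15 -20.5 -1.5 0;15 -20.5 -1.5 0;15 -20.5 -1.5 0;15 -20.5 -1.5 0;15 -20.5 -1.5 0;15 -20.5 -1.5 0;15 -20.5 -1.5 0;0 0 0 0"
}}

```text
t: 9.1
eef_pos: [0.6649, -0.0341, 0.1902]
eef_rot: [[0.995, -0.095, -0.009], [-0.095, -0.995, -0.017], [-0.007, 0.018, -1.0]]
force: [0.0, -0.2, -1.7]
gripper_width: 0.539
```

```bash
python3 go.py .6876 -.0292 .10 -95.5
```

```text
t 9.1 grasp [ 0.6645 -0.0349  0.1449] yaw_y -95.43 tilt 1.12 w 47.5 F [ 0.  -0.2 -1.7]
rows: shift mm [22.8 -8.7 44.6] turn 0.1 n>= 2.0
```

Request:
{"api": "step_arm", "payload": {
  "plan": "11 -4 0 0;11 -4 0 0;0 0 15 0;0 0 20 0;0 0 20 0;0 0 15 0;0 0 0 0;0 0 0 0"
}}

```text
t: 9.9
eef_pos: [0.6788, -0.0259, 0.1052]
eef_rot: [[0.995, -0.093, -0.026], [-0.093, -0.996, -0.015], [-0.025, 0.017, -1.0]]
force: [0.0, 0.0, -0.8]
gripper_width: 0.542
```

```bash
python3 go.py .6876 -.0292 .045 -95.5
```

```text
t 9.9 grasp [ 0.6776 -0.0266  0.0599] yaw_y -95.31 tilt 1.74 w 47.7 F [ 0.   0.  -0.8]
rows: shift mm [10.6  1.4 14.7] turn 0.2 n>= 1.0
```

Request:
{"api": "step_arm", "payload": {
  "plan": "5.5 0.8 0 0;5.5 0.8 0 0;0 0 0 0;0 0 6 0;0 0 5 0;0 0 0 0"
}}

```text
t: 10.5
eef_pos: [0.6924, -0.0297, 0.0968]
eef_rot: [[0.995, -0.093, -0.02], [-0.093, -0.995, -0.016], [-0.019, 0.018, -1.0]]
force: [-0.2, 0.3, -1.0]
gripper_width: 0.545
```

```bash
python3 go.py .6876 -.0292 .045 -95.5
```

```text
t 10.5 grasp [ 0.6915 -0.0304  0.0515] yaw_y -95.34 tilt 1.49 w 48.0 F [-0.2  0.3 -1. ]
rows: shift mm [-3.8 -1.   6.6] turn 0.2 n>= 1.0
```

Request:
{"api": "step_arm", "payload": {
  "plan": "-3 -1 0 0;0 0 4 0;0 0 3 0;0 0 0 0;0 0 0 0"
}}

```text
t: 11.0
eef_pos: [0.689, -0.0282, 0.0895]
eef_rot: [[0.995, -0.093, -0.02], [-0.093, -0.996, -0.016], [-0.019, 0.018, -1.0]]
force: [-0.3, 0.1, -0.2]
gripper_width: 0.542
```

```bash
python3 go.py .6876 -.0292 .044 -95.5
```

```text
t 11.0 grasp [ 0.6881 -0.0289  0.0442] yaw_y -95.33 tilt 1.49 w 47.7 F [-0.3  0.1 -0.2]
rows: shift mm [-0.4  0.3  0.2] turn 0.2 n>= 1.0
```

Request:
{"api": "step_arm", "payload": {
  "plan": "0 0 0 0;0 0 0 0;0 0 0 0;0 0 0 0",
  "hand": 1
}}

```text
t: 11.4
eef_pos: [0.6895, -0.0283, 0.0901]
eef_rot: [[0.995, -0.093, -0.019], [-0.093, -0.996, -0.017], [-0.017, 0.018, -1.0]]
force: [0.1, -0.1, -0.6]
gripper_width: 0.874
```

Request:
{"api": "step_arm", "payload": {
  "plan": "0 0 -8 0;0 0 -15 0;0 0 -20 0;0 0 -20 0;0 0 -20 0;0 0 -15 0;0 0 -8 0;0 0 0 0"
}}

```text
t: 12.2
eef_pos: [0.6927, -0.0266, 0.2079]
eef_rot: [[0.996, -0.093, -0.014], [-0.093, -0.996, -0.017], [-0.012, 0.019, -1.0]]
force: [-0.5, -0.3, -0.6]
gripper_width: 1.001
```

```bash
python3 go.py .397 .3454 .16 -95.5;python3 wl.py green_jar .6876 -.0292 0 w3
```

```text
t 12.2 grasp [ 0.6921 -0.0273  0.1626] yaw_y -95.33 tilt 1.28 w 88.0 F [-0.5 -0.3 -0.6]
rows: shift mm [-3.284e+02 -3.437e+02  2.000e-01] turn 0.2 n>= 10.0
green_jar 0.67 [315.6 209.5] 3939 [ 0.6858 -0.0283]
```

View pics/w3.png

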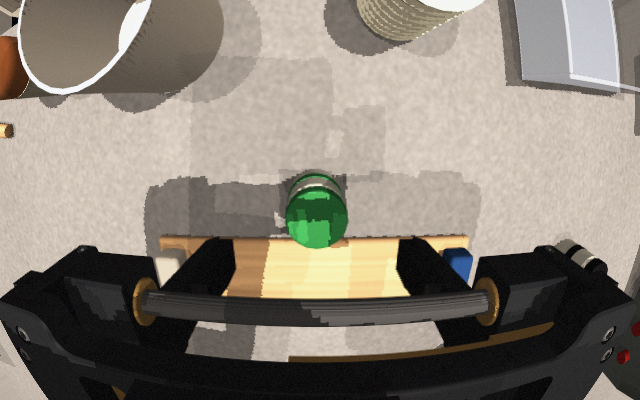

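The green jar stands upright at (316,215) behind the board, and the wrist fit is within 2 mm of its target. Now the pot.

Request:
{"api": "step_arm", "payload": {
  "plan": "-9 -9 0 0;-16 -17 0 0;-18 -19 0 0;-20 -21 0 0;-20 -21 0 0;-20 -21 0 0;-20 -21 0 0;-20 -21 0 0"
}}

```text
t: 13.1
eef_pos: [0.5508, 0.1427, 0.1946]
eef_rot: [[0.995, -0.097, -0.036], [-0.098, -0.995, -0.015], [-0.034, 0.018, -0.999]]
force: [0.2, 0.1, 0.1]
gripper_width: 1.002
```

Request:
{"api": "step_arm", "payload": {
  "plan": "-20 -21 0 0;-20 -21 0 0;-20 -21 0 0;-20 -21 0 0;-20 -21 0 0;-16 -17 0 0;-10 -10 0 0;0 0 0 0"
}}

```text
t: 13.9
eef_pos: [0.4186, 0.295, 0.1875]
eef_rot: [[0.994, -0.091, -0.056], [-0.092, -0.996, -0.019], [-0.054, 0.024, -0.998]]
force: [-0.4, -0.6, 0.5]
gripper_width: 0.999
```

```bash
python3 go.py .397 .3454 .16 -95.5;python3 wl.py pot .397 .345 0 w4
```

```text
t 13.9 grasp [0.4161 0.2941 0.1423] yaw_y -95.23 tilt 3.39 w 87.9 F [-0.4 -0.6  0.5]
rows: shift mm [-24.7 -48.9 -17.5] turn 0.3 n>= 2.0
pot 0.94 [254.5 225.5] 4705 [0.3984 0.3438]
pot 0.92 [364.6 289.9] 2480 [0.32   0.2548]
pot 0.85 [170.3 257.9] 1229 [0.3699 0.4322]
```

View pics/w4.png

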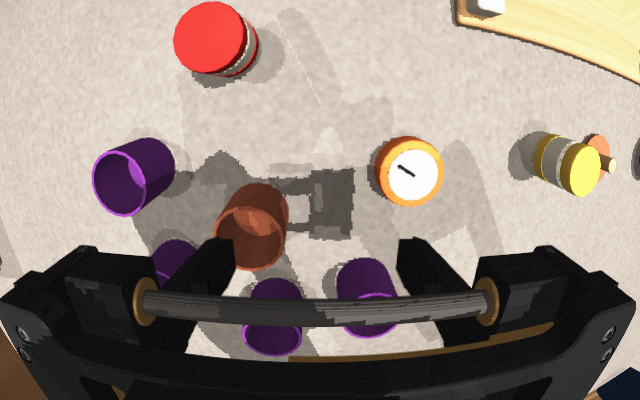

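The wrist view shows the copper pot at (253,230), with purple pots around it, the timer at (412,172) and red jar at (212,40). The wrist fit puts the pot at (0.398, 0.344), in line with the overhead cameras. Tool tilt has grown to 3.4°, so I'll use small moves and watch it.

Request:
{"api": "step_arm", "payload": {
  "plan": "-6 -12 -8 0;-6 -12 -8 0;-6 -12 -8 0;-6 -12 -8 0;0 0 0 0;0 0 0 0"
}}

```text
t: 14.6
eef_pos: [0.4039, 0.3479, 0.224]
eef_rot: [[0.994, -0.096, -0.052], [-0.097, -0.995, -0.017], [-0.051, 0.022, -0.998]]
force: [-0.2, -0.8, 0.3]
gripper_width: 1.001
```

```bash
python3 go.py .398 .344 .16 -95.5;python3 wl.py pot .397 .345 0
```

```text
t 14.6 grasp [0.4015 0.3471 0.1788] yaw_y -95.53 tilt 3.17 w 88.1 F [-0.2 -0.8  0.3]
rows: shift mm [-2.2  3.  19. ] turn -0.0 n>= 1.0
pot 0.92 [230.9 236.5] 2110 [0.3577 0.4322]
pot 0.84 [325.1 274.5] 2627 [0.304 0.344]
pot 0.62 [315.  191.7] 3988 [0.397  0.3456]
```

Request:
{"api": "step_arm", "payload": {
  "plan": "0 0 -45 0;0 0 -45 0;0 0 0 0;0 0 0 0"
}}

```text
t: 15.1
eef_pos: [0.4082, 0.3468, 0.3131]
eef_rot: [[0.993, -0.099, -0.059], [-0.1, -0.995, -0.021], [-0.057, 0.027, -0.998]]
force: [-0.3, -0.6, -1.1]
gripper_width: 1.001
```

Request:
{"api": "step_arm", "payload": {
  "plan": "0 0 10 0;0 0 10 0;0 0 10 0;0 0 10 0;0 0 10 0;0 0 10 0;0 0 10 0;0 0 0 0"
}}

```text
t: 15.9
eef_pos: [0.4001, 0.3426, 0.2293]
eef_rot: [[0.992, -0.1, -0.071], [-0.102, -0.994, -0.027], [-0.068, 0.034, -0.997]]
force: [0.0, -0.2, 0.2]
gripper_width: 0.998
```

```bash
python3 go.py .398 .345 .16 -95.5
```

```text
t 15.9 grasp [0.3969 0.3414 0.1841] yaw_y -95.73 tilt 4.35 w 87.8 F [ 0.  -0.2  0.2]
rows: shift mm [ 2.4 -4.5 23.8] turn -0.2 n>= 1.0
```

Slow descents and fast ascents both tilt the fingers inward, and the opposite moves tilt them outward. I'll use a slow ascent followed by a fast descent to take the tilt out.

Request:
{"api": "step_arm", "payload": {
  "plan": "0 0 -15 0;0 0 -15 0;0 0 -15 0;0 0 -15 0;0 0 -15 0;0 0 -15 0;0 0 -10 0;0 0 0 0"
}}

```text
t: 16.7
eef_pos: [0.4098, 0.3468, 0.3449]
eef_rot: [[0.993, -0.1, -0.059], [-0.101, -0.995, -0.021], [-0.057, 0.027, -0.998]]
force: [-0.2, -0.0, 0.8]
gripper_width: 1.0
```

Request:
{"api": "step_arm", "payload": {
  "plan": "0 0 40 0;0 0 40 0;0 0 0 0;0 0 0 0"
}}

```text
t: 17.1
eef_pos: [0.4064, 0.3459, 0.2669]
eef_rot: [[0.994, -0.1, -0.053], [-0.101, -0.995, -0.018], [-0.051, 0.024, -0.998]]
force: [-0.0, -0.0, 0.4]
gripper_width: 0.998
```

```bash
python3 go.py .398 .345 .16 -95.5
```

```text
t 17.1 grasp [0.404  0.345  0.2217] yaw_y -95.73 tilt 3.23 w 87.8 F [-0.  -0.   0.4]
rows: shift mm [-2.8 -0.8 61.9] turn -0.2 n>= 2.0
```

Request:
{"api": "step_arm", "payload": {
  "plan": "0 0 -12 0;0 0 -12 0;0 0 -12 0;0 0 -12 0;0 0 -12 0;0 0 -12 0;0 0 -12 0;0 0 0 0"
}}

```text
t: 17.9
eef_pos: [0.4137, 0.3488, 0.3677]
eef_rot: [[0.994, -0.1, -0.041], [-0.101, -0.995, -0.012], [-0.04, 0.016, -0.999]]
force: [-0.9, -0.2, 0.6]
gripper_width: 0.998
```

Request:
{"api": "step_arm", "payload": {
  "plan": "0 0 50 0;0 0 50 0;0 0 20 0;0 0 0 0;0 0 0 0"
}}

```text
t: 18.4
eef_pos: [0.4093, 0.3477, 0.2458]
eef_rot: [[0.994, -0.1, -0.038], [-0.1, -0.995, -0.011], [-0.037, 0.014, -0.999]]
force: [0.6, -0.9, -0.0]
gripper_width: 1.003
```

```bash
python3 go.py .398 .345 .16 -95.5
```

```text
t 18.4 grasp [0.4076 0.3472 0.2006] yaw_y -95.74 tilt 2.28 w 88.3 F [ 0.6 -0.9 -0. ]
rows: shift mm [-7.8  2.6 40.9] turn -0.2 n>= 1.0
```

Request:
{"api": "step_arm", "payload": {
  "plan": "-4 1 0 0;-4 1 0 0;0 0 0 0;0 0 45 0;0 0 35 0;0 0 0 0;0 0 0 0"
}}

```text
t: 19.1
eef_pos: [0.4028, 0.3488, 0.1746]
eef_rot: [[0.995, -0.099, -0.022], [-0.1, -0.995, -0.002], [-0.022, 0.004, -1.0]]
force: [0.1, 0.0, 0.9]
gripper_width: 1.0
```

```bash
python3 go.py .398 .345 .04 -95.5; python3 wl.py pot .397 .345 0 w5
```

```text
t 19.1 grasp [0.4018 0.3487 0.1293] yaw_y -95.71 tilt 1.29 w 88.0 F [0.1 0.  0.9]
rows: shift mm [-1.4  3.7 89.4] turn -0.2 n>= 2.0
pot 0.77 [320.2 216.8] 5882 [0.3968 0.346 ]
pot 0.66 [238.7 266.1] 1133 [0.3567 0.4178]
pot 0.66 [415.1 310.1] 414 [0.289  0.2659]
```

View pics/w5.png

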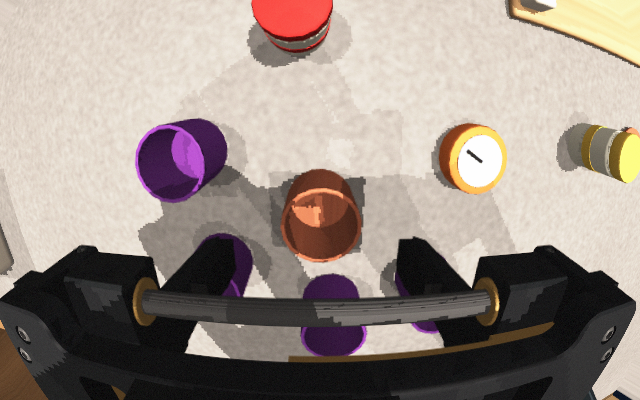

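Tilt is down to 1.3°. The copper pot is centred between the fingers at (320,217), with the purple pots clear of both. Descending in two stages.

Request:
{"api": "step_arm", "payload": {
  "plan": "-4 3 0 0;0 0 0 0;0 0 25 0;0 0 20 0;0 0 0 0;0 0 0 0"
}}

```text
t: 19.8
eef_pos: [0.4018, 0.3485, 0.1376]
eef_rot: [[0.995, -0.099, -0.009], [-0.099, -0.995, 0.005], [-0.009, -0.004, -1.0]]
force: [0.3, -0.5, -0.4]
gripper_width: 1.003
```

```bash
python3 go.py .3975 .3457 .04 -95.5
```

```text
t 19.8 grasp [0.4014 0.3487 0.0923] yaw_y -95.7 tilt 0.58 w 88.3 F [ 0.3 -0.5 -0.4]
rows: shift mm [-3.1  3.6 52.3] turn -0.2 n>= 2.0
```

Request:
{"api": "step_arm", "payload": {
  "plan": "-4 4 0 0;0 0 0 0;0 0 15 0;0 0 20 0;0 0 8 0;0 0 0 0;0 0 0 0"
}}

```text
t: 20.5
eef_pos: [0.3988, 0.346, 0.0958]
eef_rot: [[0.995, -0.099, -0.003], [-0.099, -0.995, 0.008], [-0.004, -0.008, -1.0]]
force: [0.7, 0.3, -0.5]
gripper_width: 1.0
```

```bash
python3 go.py .3975 .3457 .04 -95.5
```

```text
t 20.5 grasp [0.3986 0.3463 0.0505] yaw_y -95.69 tilt 0.49 w 88.0 F [ 0.7  0.3 -0.5]
rows: shift mm [-1.   0.8 10.5] turn -0.2 n>= 1.0
```

Request:
{"api": "step_arm", "payload": {
  "plan": "0 0 7 0;0 0 5 0;0 0 0 0"
}}

```text
t: 20.8
eef_pos: [0.3994, 0.3465, 0.0839]
eef_rot: [[0.995, -0.099, -0.001], [-0.099, -0.995, 0.009], [-0.002, -0.009, -1.0]]
force: [-0.2, 0.4, -0.9]
gripper_width: 1.005
```

Request:
{"api": "step_arm", "payload": {
  "plan": "0 0 0 0;0 0 0 0;0 0 0 0;0 0 0 0;0 0 0 0",
  "hand": 0,
  "grip_force": 25
}}

```text
t: 21.3
eef_pos: [0.3997, 0.3466, 0.0844]
eef_rot: [[0.995, -0.099, -0.001], [-0.099, -0.995, 0.009], [-0.001, -0.009, -1.0]]
force: [0.0, 0.1, -1.8]
gripper_width: 0.634
```

```bash
python3 go.py .5881 -.0195 .052 -95.5
```

```text
t 21.3 grasp [0.3996 0.347  0.0391] yaw_y -95.68 tilt 0.53 w 55.8 F [ 0.   0.1 -1.8]
rows: shift mm [223.8 345.9 -16.4] turn -0.2 n>= 9.0
```

Gripped at 55.8 mm wide (pot is 56). Lift and carry.

Request:
{"api": "step_arm", "payload": {
  "plan": "0 0 -8 0;0 0 -15 0;0 0 -18 0;0 0 -18 0;0 0 -18 0;0 0 -18 0;0 0 -8 0;0 0 0 0"
}}

```text
t: 22.1
eef_pos: [0.3982, 0.3449, 0.1926]
eef_rot: [[0.995, -0.099, -0.004], [-0.099, -0.995, 0.008], [-0.004, -0.008, -1.0]]
force: [0.8, 0.3, -2.7]
gripper_width: 0.638
```

Request:
{"api": "step_arm", "payload": {
  "plan": "7 11 0 0;13 20 0 0;15 23 0 0;15 23 0 0;15 23 0 0;15 23 0 0;15 23 0 0;15 23 0 0"
}}

```text
t: 22.9
eef_pos: [0.4899, 0.1558, 0.1825]
eef_rot: [[0.996, -0.093, -0.016], [-0.093, -0.996, 0.004], [-0.016, -0.003, -1.0]]
force: [0.5, 0.6, -2.0]
gripper_width: 0.63
```

```bash
python3 go.py .589 -.0195 .16 -95.5
```

```text
t 22.9 grasp [0.4892 0.1559 0.1372] yaw_y -95.34 tilt 0.95 w 55.4 F [ 0.5  0.6 -2. ]
rows: shift mm [115.3 165.3 -25.1] turn 0.2 n>= 5.0
```

Request:
{"api": "step_arm", "payload": {
  "plan": "14 21 -2 0;14 21 -2 0;14 21 -2 0;14 21 -2 0;14 21 -2 0;14 21 -2 0;12 18 -1 0;0 0 0 0"
}}

```text
t: 23.7
eef_pos: [0.5702, -0.0141, 0.1824]
eef_rot: [[0.994, -0.1, -0.033], [-0.1, -0.995, 0.003], [-0.033, -0.0, -0.999]]
force: [0.4, 0.8, -1.1]
gripper_width: 0.637
```

```bash
python3 go.py .589 -.0195 .16 -95.5
```

```text
t 23.7 grasp [ 0.5687 -0.014   0.1371] yaw_y -95.74 tilt 1.91 w 56.1 F [ 0.4  0.8 -1.1]
rows: shift mm [ 20.    3.5 -23.5] turn -0.2 n>= 1.0
```

Request:
{"api": "step_arm", "payload": {
  "plan": "10 2 0 0;10 2 0 0;0 0 0 0;0 0 28 0;0 0 25 0;0 0 0 0;0 0 0 0"
}}

```text
t: 24.4
eef_pos: [0.5881, -0.0179, 0.1256]
eef_rot: [[0.995, -0.097, -0.037], [-0.097, -0.995, 0.005], [-0.037, -0.001, -0.999]]
force: [0.1, 0.4, -1.5]
gripper_width: 0.638
```

```bash
python3 go.py .589 -.0195 .052 -95.5
```

```text
t 24.4 grasp [ 0.5864 -0.0177  0.0803] yaw_y -95.57 tilt 2.12 w 56.1 F [ 0.1  0.4 -1.5]
rows: shift mm [ 3.8  1.6 28.2] turn -0.1 n>= 1.0
```

Request:
{"api": "step_arm", "payload": {
  "plan": "4 1.5 0 0;0 0 12 0;0 0 8 0;0 0 0 0;0 0 0 0"
}}

```text
t: 24.9
eef_pos: [0.5934, -0.0195, 0.1075]
eef_rot: [[0.995, -0.096, -0.032], [-0.096, -0.995, 0.004], [-0.032, -0.001, -0.999]]
force: [1.2, -0.2, -2.7]
gripper_width: 0.637
```

```bash
python3 go.py .589 -.0195 .052 -95.5
```

```text
t 24.9 grasp [ 0.592  -0.0193  0.0622] yaw_y -95.49 tilt 1.82 w 56.0 F [ 1.2 -0.2 -2.7]
rows: shift mm [-2.6  0.5 10.3] turn 0.0 n>= 1.0
```

Request:
{"api": "step_arm", "payload": {
  "plan": "-2 0.5 0 0;0 0 6 0;0 0 3 0;0 0 0 0;0 0 0 0"
}}

```text
t: 25.4
eef_pos: [0.591, -0.02, 0.0982]
eef_rot: [[0.995, -0.096, -0.031], [-0.096, -0.995, 0.004], [-0.031, -0.001, -1.0]]
force: [0.1, -0.1, -1.9]
gripper_width: 0.636
```

```bash
python3 go.py .589 -.0195 .051 -95.5
```

```text
t 25.4 grasp [ 0.5896 -0.0198  0.0529] yaw_y -95.51 tilt 1.79 w 55.9 F [ 0.1 -0.1 -1.9]
rows: shift mm [-0.6 -0.2  2. ] turn -0.0 n>= 1.0
```

Request:
{"api": "step_arm", "payload": {
  "plan": "0 0 1.5 0;0 0 0 0"
}}

```text
t: 25.6
eef_pos: [0.5913, -0.02, 0.0971]
eef_rot: [[0.995, -0.096, -0.03], [-0.096, -0.995, 0.004], [-0.031, -0.001, -1.0]]
force: [-0.2, -0.4, -2.6]
gripper_width: 0.635
```

Request:
{"api": "step_arm", "payload": {
  "plan": "0 0 0 0;0 0 0 0;0 0 0 0;0 0 0 0",
  "hand": 1
}}

```text
t: 26.0
eef_pos: [0.5922, -0.0202, 0.0981]
eef_rot: [[0.995, -0.096, -0.028], [-0.096, -0.995, 0.003], [-0.028, -0.0, -1.0]]
force: [0.4, -0.1, 0.5]
gripper_width: 0.972
```

Request:
{"api": "step_arm", "payload": {
  "plan": "0 0 -8 0;0 0 -15 0;0 0 -20 0;0 0 -20 0;0 0 -20 0;0 0 -15 0;0 0 -8 0;0 0 0 0"
}}

```text
t: 26.8
eef_pos: [0.5965, -0.0207, 0.2162]
eef_rot: [[0.995, -0.096, -0.023], [-0.096, -0.995, 0.002], [-0.023, 0.0, -1.0]]
force: [0.5, 0.8, -0.3]
gripper_width: 1.001
```

```bash
python3 go.py .543 .348 .17 -5.5;python3 wl.py pot .588 -.0195 0.012 w6
python3 - <<'E'
from station import vision
from h import *
p=vision.read_camera("top")
for n,z in(("pot",.012),("green_jar",0)):
    for r in vision.regions_of(p,n)[:5]:
        c=cen(r["region"]); print(n,round(r["score"],2),c.round(),fit(p,n,c,z)[0].round(4))
cv2.imwrite("pics/t1.png",p["img"][:,:,::-1])
E
```

```text
t 26.8 grasp [ 0.5955 -0.0206  0.1709] yaw_y -95.5 tilt 1.3 w 88.0 F [ 0.5  0.8 -0.3]
rows: shift mm [ -87.5 -361.9    2.7] turn -90.0 n>= 8.0
pot 0.81 [315.2 208.8] 4630 [ 0.5862 -0.0189]
pot 0.84 [350. 151.] [ 0.5939 -0.0226]
pot 0.73 [194. 280.] [0.2959 0.3403]
pot 0.72 [152. 258.] [0.3473 0.4375]
pot 0.61 [233. 274.] [0.3106 0.2495]
pot 0.6 [152. 213.] [0.4523 0.4411]
```

View pics/w6.png

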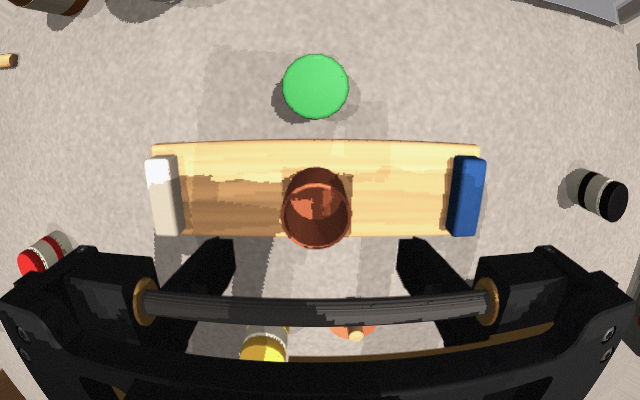

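The pot at (316,208) stands in the middle of the board, within about 2 mm by the wrist fit, with the green jar straight behind it. Next is the red jar, with the jaws turned across the board.

Request:
{"api": "step_arm", "payload": {
  "plan": "0 0 0 -8;0 0 0 -8;0 0 0 -8;0 0 0 -8;0 0 0 -8;0 0 0 -8;0 0 0 -8;0 0 0 -8"
}}

```text
t: 27.85
eef_pos: [0.5907, -0.0196, 0.2032]
eef_rot: [[0.485, 0.873, -0.044], [0.874, -0.485, 0.007], [-0.016, -0.042, -0.999]]
force: [-0.0, -0.0, -0.1]
gripper_width: 1.0
```

Request:
{"api": "step_arm", "payload": {
  "plan": "0 0 0 -8;0 0 0 -8;0 0 0 -7;0 0 0 0;0 0 0 0"
}}

```text
t: 28.35
eef_pos: [0.5881, -0.0192, 0.1976]
eef_rot: [[0.09, 0.994, -0.054], [0.996, -0.089, 0.009], [0.004, -0.055, -0.998]]
force: [-0.7, -0.1, 0.7]
gripper_width: 0.999
```

```bash
python3 go.py .543 .348 .17 -5.5
```

```text
t 28.35 grasp [ 0.5856 -0.0187  0.1523] yaw_y -5.14 tilt 3.15 w 87.9 F [-0.7 -0.1  0.7]
rows: shift mm [361.5 -76.1 -12. ] turn 0.4 n>= 8.0
```

Request:
{"api": "step_arm", "payload": {
  "plan": "25 -5 -3 0;43 -9 -3 0;43 -9 -3 0;43 -9 -3 0;43 -9 -3 0;43 -9 -3 0;43 -9 -3 0;30 -6 -3 0"
}}

```text
t: 29.15
eef_pos: [0.5561, 0.3049, 0.2237]
eef_rot: [[0.125, 0.99, -0.059], [0.992, -0.125, 0.009], [0.001, -0.059, -0.998]]
force: [0.3, -0.7, 0.4]
gripper_width: 1.0
```

Request:
{"api": "step_arm", "payload": {
  "plan": "0 0 0 0;0 0 0 0"
}}

```text
t: 29.35
eef_pos: [0.5547, 0.3091, 0.2233]
eef_rot: [[0.124, 0.991, -0.059], [0.992, -0.124, 0.009], [0.001, -0.059, -0.998]]
force: [0.8, 0.0, -0.1]
gripper_width: 1.0
```

```bash
python3 go.py .543 .348 .17 -5.5; python3 wl.py red_jar .543 .348 0 w7
```

```text
t 29.35 grasp [0.5521 0.3095 0.1781] yaw_y -7.12 tilt 3.41 w 88.0 F [ 0.8  0.  -0.1]
rows: shift mm [ 37.1 -13.3   8.9] turn -1.6 n>= 1.0
red_jar 0.78 [305.5 155. ] 3202 [0.5433 0.3495]
```

View pics/w7.png

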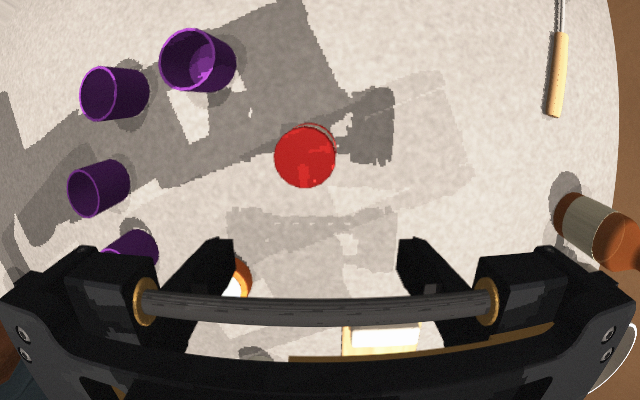

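The red jar's lid is at (305,155), and the wrist fit gives (0.543, 0.349), same as the cameras. I'll move over it and use the slow-up, fast-down trick to cut the tilt.

Request:
{"api": "step_arm", "payload": {
  "plan": "18 -6 -12 -1.6;18 -6 -12 0;0 0 -12 0;0 0 -12 0;0 0 -12 0;0 0 -12 0;0 0 -12 0;0 0 -12 0"
}}

```text
t: 30.25
eef_pos: [0.554, 0.3432, 0.3285]
eef_rot: [[0.102, 0.993, -0.059], [0.995, -0.102, 0.009], [0.003, -0.06, -0.998]]
force: [-0.3, 1.3, -0.5]
gripper_width: 0.998
```

Request:
{"api": "step_arm", "payload": {
  "plan": "0 0 50 0;0 0 50 0;0 0 25 0;0 0 0 0;0 0 0 0"
}}

```text
t: 30.75
eef_pos: [0.5513, 0.3448, 0.2097]
eef_rot: [[0.104, 0.993, -0.047], [0.995, -0.103, 0.013], [0.008, -0.048, -0.999]]
force: [-0.1, 0.5, -0.3]
gripper_width: 1.004
```

```bash
python3 go.py .5433 .349 .17 -5.5
```

```text
t 30.75 grasp [0.5492 0.3454 0.1645] yaw_y -5.95 tilt 2.79 w 88.4 F [-0.1  0.5 -0.3]
rows: shift mm [ 3.1 -6.5 -5.2] turn -0.4 n>= 1.0
```

Request:
{"api": "step_arm", "payload": {
  "plan": "0 -3 -14 0;0 -3 -14 0;0 0 -14 0;0 0 -14 0;0 0 -14 0;0 0 -14 0;0 0 -14 0;0 0 0 0"
}}

```text
t: 31.55
eef_pos: [0.5529, 0.345, 0.3287]
eef_rot: [[0.104, 0.994, -0.031], [0.994, -0.103, 0.019], [0.016, -0.033, -0.999]]
force: [-0.0, -0.0, 0.2]
gripper_width: 0.998
```

Request:
{"api": "step_arm", "payload": {
  "plan": "0 0 50 0;0 0 50 0;0 0 40 0;0 0 0 0;0 0 0 0"
}}

```text
t: 32.05
eef_pos: [0.5501, 0.3482, 0.1877]
eef_rot: [[0.104, 0.994, -0.026], [0.994, -0.104, 0.021], [0.018, -0.028, -0.999]]
force: [0.5, -0.9, 0.9]
gripper_width: 0.998
```

```bash
python3 go.py .5433 .349 .17 -5.5
```

```text
t 32.05 grasp [0.5489 0.3492 0.1424] yaw_y -5.95 tilt 1.94 w 87.8 F [ 0.5 -0.9  0.9]
rows: shift mm [ -0.3  -6.4 -27.5] turn -0.5 n>= 1.0
```

Request:
{"api": "step_arm", "payload": {
  "plan": "0 -5 0 -0.5;0 0 0 0;0 0 30 0;0 0 20 0;0 0 0 0;0 0 0 0"
}}

```text
t: 32.65
eef_pos: [0.55, 0.3528, 0.1506]
eef_rot: [[0.094, 0.996, -0.008], [0.995, -0.093, 0.029], [0.028, -0.01, -1.0]]
force: [-0.2, -0.0, 0.4]
gripper_width: 1.002
```

```bash
python3 go.py .5433 .349 .045 -5.5
```

```text
t 32.65 grasp [0.5496 0.354  0.1053] yaw_y -5.36 tilt 1.7 w 88.2 F [-0.2 -0.   0.4]
rows: shift mm [-7.3 -5.2 60.2] turn 0.1 n>= 2.0
```

Request:
{"api": "step_arm", "payload": {
  "plan": "-7 -5 0 0;0 0 0 0;0 0 20 0;0 0 20 0;0 0 10 0;0 0 0 0;0 0 0 0"
}}

```text
t: 33.35
eef_pos: [0.5483, 0.3485, 0.1092]
eef_rot: [[0.094, 0.996, 0.006], [0.995, -0.094, 0.034], [0.034, 0.003, -0.999]]
force: [0.4, 0.4, -0.1]
gripper_width: 0.999
```

```bash
python3 go.py .5433 .349 .045 -5.5
```

```text
t 33.35 grasp [0.5486 0.3501 0.064 ] yaw_y -5.38 tilt 1.97 w 87.9 F [ 0.4  0.4 -0.1]
rows: shift mm [-2.2 -5.2 18.9] turn 0.1 n>= 1.0
```

Request:
{"api": "step_arm", "payload": {
  "plan": "-2 -5 0 0;0 0 10 0;0 0 8 0;0 0 0 0;0 0 0 0"
}}

```text
t: 33.85
eef_pos: [0.5439, 0.3481, 0.0923]
eef_rot: [[0.093, 0.996, 0.009], [0.995, -0.094, 0.035], [0.036, 0.006, -0.999]]
force: [-0.4, 0.5, -0.7]
gripper_width: 0.999
```

Request:
{"api": "step_arm", "payload": {
  "plan": "0 0 0 0;0 0 0 0;0 0 0 0;0 0 0 0;0 0 0 0;0 0 0 0",
  "hand": 0,
  "grip_force": 20
}}

```text
t: 34.45
eef_pos: [0.5441, 0.3482, 0.0926]
eef_rot: [[0.093, 0.996, 0.009], [0.995, -0.094, 0.035], [0.036, 0.006, -0.999]]
force: [-0.9, -0.7, -0.6]
gripper_width: 0.541
```

```bash
python3 go.py .5808 -.0942 .17 -5.5
```

```text
t 34.45 grasp [0.5445 0.3498 0.0473] yaw_y -5.37 tilt 2.09 w 47.6 F [-0.9 -0.7 -0.6]
rows: shift mm [-434.    78.5 -137.9] turn 0.1 n>= 10.0
```

The red jar is gripped (47.6 mm wide). Its route crosses above the pot, whose rim is at z = 0.074, so I'll lift it high.

Request:
{"api": "step_arm", "payload": {
  "plan": "0 0 -10 0;0 0 -20 0;0 0 -25 0;0 0 -25 0;0 0 -25 0;0 0 -20 0;0 0 -10 0;0 0 0 0"
}}

```text
t: 35.25
eef_pos: [0.5416, 0.3425, 0.2342]
eef_rot: [[0.093, 0.996, 0.007], [0.995, -0.094, 0.034], [0.034, 0.004, -0.999]]
force: [0.5, -0.3, -1.6]
gripper_width: 0.534
```

```bash
python3 go.py .5808 -.0942 .18 -5.5
```

```text
t 35.25 grasp [0.5419 0.3441 0.1889] yaw_y -5.37 tilt 1.98 w 47.0 F [ 0.5 -0.3 -1.6]
rows: shift mm [-432.8   79.7   -5.7] turn 0.1 n>= 9.0
```

Request:
{"api": "step_arm", "payload": {
  "plan": "-15 3 -2 0;-25 5 -2 0;-30 6 -2 0;-30 6 -2 0;-30 6 -2 0;-30 6 -2 0;-30 6 -2 0;-30 6 -2 0"
}}

```text
t: 36.05
eef_pos: [0.5595, 0.1075, 0.2324]
eef_rot: [[0.088, 0.996, -0.01], [0.996, -0.088, 0.03], [0.029, -0.013, -0.999]]
force: [0.8, -1.0, -1.4]
gripper_width: 0.537
```

```bash
python3 go.py .5808 -.0942 .18 -5.5
```

```text
t 36.05 grasp [0.559  0.1089 0.1871] yaw_y -5.03 tilt 1.82 w 47.3 F [ 0.8 -1.  -1.4]
rows: shift mm [-200.5   39.6    0.7] turn 0.5 n>= 5.0
```

Request:
{"api": "step_arm", "payload": {
  "plan": "-30 5.5 -1.5 0;-30 5.5 -1.5 0;-30 5.5 -1.5 0;-30 5.5 -1.5 0;-30 5.5 -1.5 0;-25 5 -1.5 0;-15 4 -1 0;0 0 0 0"
}}

```text
t: 36.85
eef_pos: [0.5705, -0.103, 0.2249]
eef_rot: [[0.097, 0.995, -0.029], [0.995, -0.096, 0.032], [0.029, -0.032, -0.999]]
force: [-0.3, 0.2, -2.1]
gripper_width: 0.539
```

```bash
python3 go.py .5808 -.0942 .12 -5.5
```

```text
t 36.85 grasp [ 0.5692 -0.1015  0.1796] yaw_y -5.51 tilt 2.49 w 47.5 F [-0.3  0.2 -2.1]
rows: shift mm [ 6.6 12.8 59.5] turn -0.0 n>= 2.0
```

Request:
{"api": "step_arm", "payload": {
  "plan": "6.5 12 0 0;0 0 0 0;0 0 30 0;0 0 30 0;0 0 0 0;0 0 0 0"
}}

```text
t: 37.45
eef_pos: [0.5788, -0.0914, 0.1621]
eef_rot: [[0.093, 0.995, -0.033], [0.995, -0.092, 0.035], [0.032, -0.036, -0.999]]
force: [0.3, -0.0, -1.5]
gripper_width: 0.536
```

```bash
python3 go.py .5808 -.0942 .0595 -5.5
```

```text
t 37.45 grasp [ 0.5773 -0.0898  0.1168] yaw_y -5.28 tilt 2.77 w 47.1 F [ 0.3 -0.  -1.5]
rows: shift mm [-5.9  6.  57. ] turn 0.2 n>= 2.0
```

Request:
{"api": "step_arm", "payload": {
  "plan": "-6 6 0 0;0 0 0 0;0 0 22 0;0 0 20 0;0 0 0 0;0 0 0 0"
}}

```text
t: 38.05
eef_pos: [0.5882, -0.0985, 0.1275]
eef_rot: [[0.092, 0.996, -0.021], [0.995, -0.091, 0.03], [0.028, -0.024, -0.999]]
force: [0.2, 0.2, -1.5]
gripper_width: 0.539
```

```bash
python3 go.py .5808 -.0942 .0595 -5.5
```

```text
t 38.05 grasp [ 0.5873 -0.0972  0.0822] yaw_y -5.23 tilt 2.11 w 47.4 F [ 0.2  0.2 -1.5]
rows: shift mm [ 1.7 -6.2 22.9] turn 0.3 n>= 1.0
```

Request:
{"api": "step_arm", "payload": {
  "plan": "2 -6 0 0;0 0 0 0;0 0 9 0;0 0 9 0;0 0 0 0;0 0 0 0"
}}

```text
t: 38.65
eef_pos: [0.5835, -0.096, 0.1123]
eef_rot: [[0.092, 0.996, -0.016], [0.995, -0.091, 0.028], [0.026, -0.018, -0.999]]
force: [-0.0, 1.0, -1.0]
gripper_width: 0.542
```

```bash
python3 go.py .5808 -.0942 .0595 -5.5
```

```text
t 38.65 grasp [ 0.5828 -0.0947  0.067 ] yaw_y -5.24 tilt 1.84 w 47.7 F [-0.  1. -1.]
rows: shift mm [ 0.2 -1.9  7.6] turn 0.3 n>= 1.0
```

Request:
{"api": "step_arm", "payload": {
  "plan": "0 -2 0 0;0 0 4 0;0 0 3.5 0;0 0 0 0;0 0 0 0"
}}

```text
t: 39.15
eef_pos: [0.5814, -0.0958, 0.1048]
eef_rot: [[0.092, 0.996, -0.016], [0.995, -0.091, 0.028], [0.026, -0.018, -0.999]]
force: [-0.9, -0.6, -0.1]
gripper_width: 0.533
```

```bash
python3 go.py .5808 -.0942 .0593 -5.5
```

```text
t 39.15 grasp [ 0.5807 -0.0945  0.0596] yaw_y -5.23 tilt 1.83 w 46.9 F [-0.9 -0.6 -0.1]
rows: shift mm [0.3 0.  0.3] turn 0.3 n>= 1.0
```

Request:
{"api": "step_arm", "payload": {
  "plan": "0 0 0 0;0 0 0 0;0 0 0 0;0 0 0 0",
  "hand": 1
}}

```text
t: 39.55
eef_pos: [0.5821, -0.096, 0.1051]
eef_rot: [[0.092, 0.996, -0.014], [0.995, -0.091, 0.027], [0.026, -0.017, -1.0]]
force: [0.3, -0.2, 0.5]
gripper_width: 0.879
```

Request:
{"api": "step_arm", "payload": {
  "plan": "0 0 -8 0;0 0 -15 0;0 0 -20 0;0 0 -20 0;0 0 -20 0;0 0 -20 0;0 0 -15 0;0 0 0 0"
}}

```text
t: 40.35
eef_pos: [0.5849, -0.0997, 0.2362]
eef_rot: [[0.091, 0.996, -0.008], [0.996, -0.091, 0.025], [0.024, -0.011, -1.0]]
force: [-0.3, -1.8, -0.2]
gripper_width: 1.001
```

```bash
python3 go.py .4318 .0515 .19 -5.5;python3 wl.py red_jar .5808 -.0942 .012 w8
```

```text
t 40.35 grasp [ 0.5845 -0.0986  0.1909] yaw_y -5.23 tilt 1.51 w 88.1 F [-0.3 -1.8 -0.2]
rows: shift mm [ 135.4 -165.7    5.9] turn 0.3 n>= 5.0
red_jar 0.72 [311.1 198.3] 3365 [ 0.5809 -0.0951]
```

View pics/w8.png

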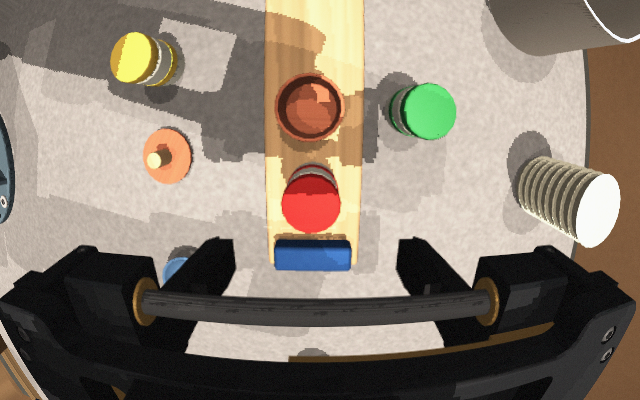

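The red jar at (311,200) stands between the pot (310,106) and the blue block (313,255), and the wrist fit is within 1 mm of its target. Next is the yellow jar at (140,58).

Request:
{"api": "step_arm", "payload": {
  "plan": "15 -18 -1 0;25 -30 -1 0;25 -30 -1 0;25 -30 -1 0;22 -28 -1 0;15 -18 -1 0;0 0 0 0;0 0 0 0"
}}

```text
t: 41.25
eef_pos: [0.4323, 0.0458, 0.2371]
eef_rot: [[0.094, 0.995, -0.025], [0.995, -0.093, 0.03], [0.027, -0.028, -0.999]]
force: [0.2, 0.4, 0.1]
gripper_width: 1.001
```

```bash
python3 go.py .4318 .0515 .19 -5.5;python3 wl.py yellow_jar .432 .0515 0
```

```text
t 41.25 grasp [0.4312 0.0472 0.1918] yaw_y -5.33 tilt 2.23 w 88.1 F [0.2 0.4 0.1]
rows: shift mm [4.3 0.2 1.9] turn 0.2 n>= 1.0
yellow_jar 0.96 [318.7 192.7] 2847 [0.4318 0.0524]
```

Request:
{"api": "step_arm", "payload": {
  "plan": "5 0 0 0;0 0 0 0;0 0 40 0;0 0 40 0;0 0 0 0;0 0 0 0"
}}

```text
t: 41.95
eef_pos: [0.4363, 0.05, 0.1569]
eef_rot: [[0.099, 0.995, -0.021], [0.995, -0.098, 0.029], [0.026, -0.024, -0.999]]
force: [-0.6, -0.3, 0.8]
gripper_width: 0.995
```

```bash
python3 go.py .4318 .0522 .045 -5.5
```

```text
t 41.95 grasp [0.4353 0.0513 0.1116] yaw_y -5.64 tilt 2.05 w 87.6 F [-0.6 -0.3  0.8]
rows: shift mm [-1.2 -2.  66.7] turn -0.1 n>= 2.0
```

Request:
{"api": "step_arm", "payload": {
  "plan": "-1 -4 0 0;0 0 0 0;0 0 22 0;0 0 22 0;0 0 12 0;0 0 0 0;0 0 0 0"
}}

```text
t: 42.65
eef_pos: [0.4383, 0.0494, 0.1094]
eef_rot: [[0.099, 0.995, -0.004], [0.995, -0.099, 0.026], [0.025, -0.006, -1.0]]
force: [0.0, 0.5, 0.2]
gripper_width: 1.0
```

```bash
python3 go.py .4318 .0522 .045 -5.5
```

```text
t 42.65 grasp [0.4381 0.0505 0.0641] yaw_y -5.65 tilt 1.48 w 88.0 F [0.  0.5 0.2]
rows: shift mm [ 0.6 -6.3 19.2] turn -0.2 n>= 1.0
```

Request:
{"api": "step_arm", "payload": {
  "plan": "0.5 -6 0 0;0 0 9 0;0 0 9 0;0 0 0 0;0 0 0 0"
}}

```text
t: 43.15
eef_pos: [0.4334, 0.0508, 0.0924]
eef_rot: [[0.098, 0.995, 0.001], [0.995, -0.098, 0.025], [0.025, -0.002, -1.0]]
force: [0.5, 0.6, -0.1]
gripper_width: 0.998
```

Request:
{"api": "step_arm", "payload": {
  "plan": "0 0 0 0;0 0 0 0;0 0 0 0;0 0 0 0;0 0 0 0;0 0 0 0",
  "hand": 0
}}

```text
t: 43.75
eef_pos: [0.4333, 0.0508, 0.0926]
eef_rot: [[0.098, 0.995, -0.0], [0.995, -0.098, 0.025], [0.025, -0.002, -1.0]]
force: [-1.3, -0.4, 0.4]
gripper_width: 0.543
```

Request:
{"api": "step_arm", "payload": {
  "plan": "0 0 -10 0;0 0 -18 0;0 0 -20 0;0 0 -20 0;0 0 -20 0;0 0 -20 0;0 0 -10 0;0 0 0 0"
}}

```text
t: 44.55
eef_pos: [0.432, 0.0479, 0.2174]
eef_rot: [[0.098, 0.995, -0.001], [0.995, -0.098, 0.025], [0.025, -0.004, -1.0]]
force: [0.3, -1.0, -1.2]
gripper_width: 0.54
```

```bash
python3 go.py .5953 .0551 .16 -5.5
```

```text
t 44.55 grasp [0.432  0.0491 0.1722] yaw_y -5.64 tilt 1.44 w 47.5 F [ 0.3 -1.  -1.2]
rows: shift mm [ 21.8 162.   12.1] turn -0.1 n>= 4.0
```

Request:
{"api": "step_arm", "payload": {
  "plan": "2 15 -1 0;3 25 -1 0;3 30 -1 0;4 30 -1 0;4 30 -1 0;3 22 -1 0;0 0 0 0;0 0 0 0"
}}

```text
t: 45.35
eef_pos: [0.5857, 0.0526, 0.2135]
eef_rot: [[0.099, 0.995, -0.014], [0.995, -0.099, 0.027], [0.025, -0.017, -1.0]]
force: [0.0, 0.9, -0.6]
gripper_width: 0.537
```

```bash
python3 go.py .5953 .0551 .06 -5.5
```

```text
t 45.35 grasp [0.5851 0.0538 0.1682] yaw_y -5.66 tilt 1.73 w 47.2 F [ 0.   0.9 -0.6]
rows: shift mm [ -0.4  11.8 108. ] turn -0.2 n>= 3.0
```

Request:
{"api": "step_arm", "payload": {
  "plan": "0 11 0 0;0 0 0 0;0 0 30 0;0 0 28 0;0 0 0 0;0 0 0 0"
}}

```text
t: 45.95
eef_pos: [0.5941, 0.053, 0.1544]
eef_rot: [[0.099, 0.995, -0.015], [0.995, -0.099, 0.027], [0.025, -0.018, -1.0]]
force: [-0.5, -0.3, -0.7]
gripper_width: 0.534
```

```bash
python3 go.py .5953 .0551 .06 -5.5
```

```text
t 45.95 grasp [0.5934 0.0542 0.1091] yaw_y -5.67 tilt 1.76 w 47.0 F [-0.5 -0.3 -0.7]
rows: shift mm [-0.1  2.7 49.1] turn -0.2 n>= 1.0
```

Request:
{"api": "step_arm", "payload": {
  "plan": "0 2 0 0;0 0 20 0;0 0 18 0;0 0 0 0;0 0 0 0"
}}

```text
t: 46.45
eef_pos: [0.6002, 0.0532, 0.124]
eef_rot: [[0.099, 0.995, -0.003], [0.995, -0.099, 0.025], [0.025, -0.006, -1.0]]
force: [0.3, 0.9, -1.4]
gripper_width: 0.54
```

```bash
python3 go.py .5953 .0551 .06 -5.5
```

```text
t 46.45 grasp [0.6001 0.0544 0.0787] yaw_y -5.66 tilt 1.46 w 47.5 F [ 0.3  0.9 -1.4]
rows: shift mm [-0.2 -4.7 18.8] turn -0.2 n>= 1.0
```

Request:
{"api": "step_arm", "payload": {
  "plan": "0 -5 0 0;0 0 8 0;0 0 7 0;0 0 0 0;0 0 0 0"
}}

```text
t: 46.95
eef_pos: [0.5968, 0.054, 0.1119]
eef_rot: [[0.098, 0.995, 0.003], [0.995, -0.099, 0.025], [0.025, 0.0, -1.0]]
force: [-0.8, 1.0, -1.4]
gripper_width: 0.537
```

```bash
python3 go.py .5953 .0551 .06 -5.5
```

```text
t 46.95 grasp [0.5969 0.0551 0.0667] yaw_y -5.65 tilt 1.41 w 47.3 F [-0.8  1.  -1.4]
rows: shift mm [-0.3 -1.6  6.7] turn -0.2 n>= 1.0
```

Request:
{"api": "step_arm", "payload": {
  "plan": "0 -1.5 0 0;0 0 4 0;0 0 3.5 0;0 0 0 0;0 0 0 0"
}}

```text
t: 47.45
eef_pos: [0.5957, 0.0543, 0.1046]
eef_rot: [[0.098, 0.995, 0.003], [0.995, -0.098, 0.024], [0.025, 0.001, -1.0]]
force: [-1.1, -0.2, 0.7]
gripper_width: 0.538
```

```bash
python3 go.py .5953 .0551 .06 -5.5
```

```text
t 47.45 grasp [0.5959 0.0554 0.0593] yaw_y -5.65 tilt 1.41 w 47.3 F [-1.1 -0.2  0.7]
rows: shift mm [-0.3 -0.6 -0.7] turn -0.2 n>= 1.0
```

Request:
{"api": "step_arm", "payload": {
  "plan": "0 0 0 0;0 0 0 0;0 0 0 0;0 0 0 0",
  "hand": 1
}}

```text
t: 47.85
eef_pos: [0.5963, 0.0542, 0.1048]
eef_rot: [[0.098, 0.995, 0.005], [0.995, -0.099, 0.024], [0.025, 0.002, -1.0]]
force: [0.6, 0.4, 0.3]
gripper_width: 0.877
```

Request:
{"api": "step_arm", "payload": {
  "plan": "0 0 -8 0;0 0 -15 0;0 0 -20 0;0 0 -20 0;0 0 -20 0;0 0 -20 0;0 0 -15 0;0 0 0 0"
}}

```text
t: 48.65
eef_pos: [0.5966, 0.0511, 0.2358]
eef_rot: [[0.098, 0.995, 0.011], [0.995, -0.098, 0.024], [0.024, 0.008, -1.0]]
force: [0.9, -1.3, -0.3]
gripper_width: 0.997
```

```bash
python3 go.py .4231 -.0494 .17 -5.5;python3 wl.py yellow_jar .5953 .0551 .012 w9;python3 wl.py pot .588 -.0195 .012
python3 - <<'E'
from station import vision
from h import *
p=vision.read_camera("scene")
for n,z in(("pot",.012),("green_jar",0),("lid",0)):
    for r in vision.regions_of(p,n)[:5]:
        c=cen(r["region"]); print(n,round(r["score"],2),c.round(),r["region"].sum(),fit(p,n,c,z)[0].round(4))
cv2.imwrite("pics/s1.png",p["img"][:,:,::-1])
E
```

```text
t 48.65 grasp [0.5971 0.0521 0.1906] yaw_y -5.65 tilt 1.48 w 87.7 F [ 0.9 -1.3 -0.3]
rows: shift mm [-118.6 -163.3   16.3] turn -0.1 n>= 5.0
yellow_jar 0.83 [312.4 198.3] 3291 [0.597  0.0555]
yellow_jar 0.34 [392.2 254.7] 1291 [ 0.667  -0.0105]
pot 0.94 [55.5 54.4] 2443 [0.3206 0.248 ]
pot 0.89 [311.1 267.5] 3331 [ 0.5864 -0.0183]
pot 0.84 [50.3  6. ] 656 [0.3081 0.3166]
pot 0.89 [459. 208.] 673 [0.3103 0.3466]
pot 0.88 [497. 226.] 647 [0.3469 0.442 ]
pot 0.7 [274. 219.] 712 [ 0.5827 -0.0216]
pot 0.61 [489. 255.] 944 [0.4652 0.4458]
pot 0.59 [422. 201.] 636 [0.3243 0.2568]
green_jar 0.63 [244. 239.] 641 [ 0.6721 -0.0388]
green_jar 0.22 [227. 208.] 347 [ 0.5932 -0.1568]
lid 0.68 [300. 197.] 222 [ 0.4214 -0.0495]
```

View pics/w9.png

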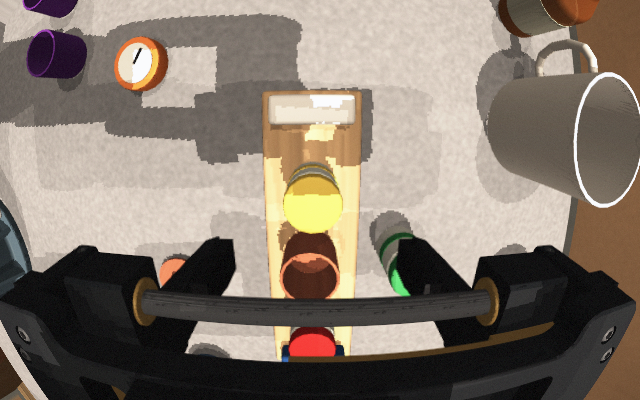

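View pics/s1.png

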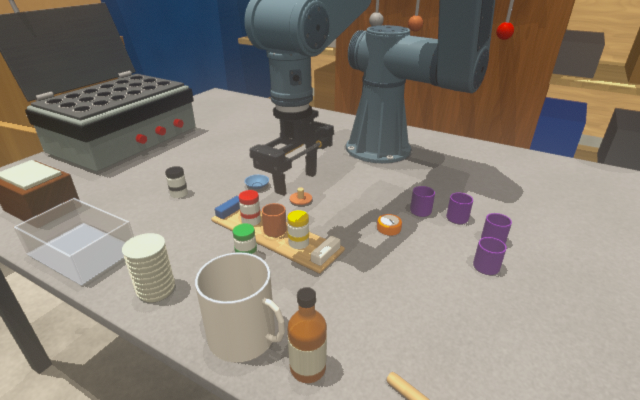

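In the scene view the red jar (250,208), pot (274,219) and yellow jar (298,229) stand upright in line on the board. The green jar at (244,240) is behind the pot, and the black jar and timer are untouched. That leaves the lid, at (300,198).

Request:
{"api": "step_arm", "payload": {
  "plan": "-12 -17 -1 0;-22 -30 -1 0;-22 -30 -1 0;-22 -30 -1 0;-22 -30 -1 0;-14 -20 -1 0;0 0 0 0;0 0 0 0",
  "hand": 0.7
}}

```text
t: 49.85
eef_pos: [0.4206, -0.0488, 0.2295]
eef_rot: [[0.098, 0.995, -0.003], [0.995, -0.098, 0.026], [0.026, -0.005, -1.0]]
force: [1.2, 1.2, 0.6]
gripper_width: 0.7
```

```bash
python3 go.py .4231 -.0494 .17 -5.5;python3 wl.py lid .4231 -.0494 0 w10
```

```text
t 49.85 grasp [ 0.4205 -0.0476  0.1842] yaw_y -5.6 tilt 1.52 w 61.6 F [1.2 1.2 0.6]
rows: shift mm [-1.9  2.8 14.1] turn -0.1 n>= 1.0
lid 0.86 [317.6 188.3] 2860 [ 0.4226 -0.0491]
lid 0.33 [479.3 228.7] 3028 [ 0.6073 -0.1145]
```

View pics/w10.png

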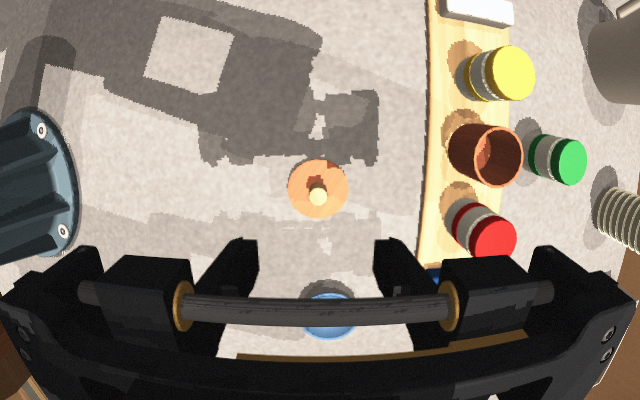

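The lid is at (318,188) with its knob top at (318,196), and all three measurements agree on (0.423, -0.049). I'll grasp the knob with the fingertips just above the disc.

Request:
{"api": "step_arm", "payload": {
  "plan": "-1.5 2 0 0;0 0 0 0;0 0 40 0;0 0 40 0;0 0 0 0;0 0 0 0"
}}

```text
t: 50.55
eef_pos: [0.428, -0.0472, 0.1492]
eef_rot: [[0.092, 0.996, 0.001], [0.995, -0.092, 0.025], [0.025, -0.001, -1.0]]
force: [-0.1, -0.1, 1.0]
gripper_width: 0.701
```

```bash
python3 go.py .4228 -.0492 .033 -5.5
```

```text
t 50.55 grasp [ 0.4281 -0.046   0.1039] yaw_y -5.25 tilt 1.45 w 61.6 F [-0.1 -0.1  1. ]
rows: shift mm [-5.4 -4.9 70.8] turn 0.2 n>= 2.0
```

Request:
{"api": "step_arm", "payload": {
  "plan": "-5 -5 0 0;0 0 0 0;0 0 20 0;0 0 18 0;0 0 0 0;0 0 0 0"
}}

```text
t: 51.15
eef_pos: [0.4281, -0.0538, 0.1193]
eef_rot: [[0.091, 0.996, 0.015], [0.996, -0.091, 0.019], [0.02, 0.013, -1.0]]
force: [-0.1, -0.4, -0.3]
gripper_width: 0.697
```

```bash
python3 go.py .4228 -.0492 .033 -5.5
```

```text
t 51.15 grasp [ 0.4287 -0.0529  0.074 ] yaw_y -5.24 tilt 1.4 w 61.3 F [-0.1 -0.4 -0.3]
rows: shift mm [ 2.3 -6.8 41. ] turn 0.3 n>= 1.0
```

Request:
{"api": "step_arm", "payload": {
  "plan": "3 -7 0 0;0 0 0 0;0 0 14 0;0 0 14 0;0 0 0 0;0 0 0 0"
}}

```text
t: 51.75
eef_pos: [0.4242, -0.0505, 0.0963]
eef_rot: [[0.091, 0.996, 0.024], [0.996, -0.091, 0.015], [0.017, 0.023, -1.0]]
force: [0.2, 0.3, 1.1]
gripper_width: 0.701
```

```bash
python3 go.py .4228 -.0492 .033 -5.5; python3 wl.py lid .4231 -.0494 0 w11
```

```text
t 51.75 grasp [ 0.4253 -0.0498  0.051 ] yaw_y -5.22 tilt 1.64 w 61.7 F [0.2 0.3 1.1]
rows: shift mm [ 0.1 -2.9 18. ] turn 0.3 n>= 1.0
lid 0.87 [307.6 235.6] 7575 [ 0.4227 -0.0492]
lid 0.67 [523.8 254.6] 378 [ 0.5818 -0.0837]
```

View pics/w11.png

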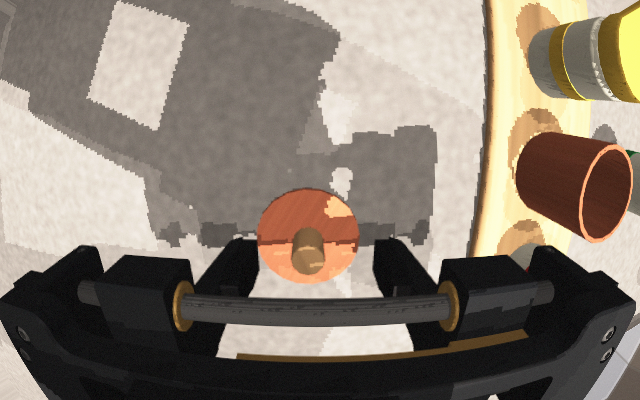

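The knob at (308,250) is between the fingers; a 3 mm correction along the jaws and 18 mm down will do.

Request:
{"api": "step_arm", "payload": {
  "plan": "0 -3 0 0;0 0 9 0;0 0 8 0;0 0 0 0;0 0 0 0"
}}

```text
t: 52.35
eef_pos: [0.4221, -0.0502, 0.0791]
eef_rot: [[0.091, 0.996, 0.027], [0.996, -0.091, 0.014], [0.016, 0.025, -1.0]]
force: [0.0, -0.2, 0.6]
gripper_width: 0.701
```

```bash
python3 go.py .4228 -.0492 .033 -5.5
```

```text
t 52.35 grasp [ 0.4233 -0.0496  0.0338] yaw_y -5.22 tilt 1.73 w 61.7 F [ 0.  -0.2  0.6]
rows: shift mm [ 0.4 -0.6  0.8] turn 0.3 n>= 1.0
```

Request:
{"api": "step_arm", "payload": {
  "plan": "0 0 0 0;0 0 0 0;0 0 0 0;0 0 0 0;0 0 0 0;0 0 0 0",
  "hand": 0,
  "grip_force": 20
}}

```text
t: 52.95
eef_pos: [0.4222, -0.0503, 0.0792]
eef_rot: [[0.09, 0.996, 0.027], [0.996, -0.091, 0.014], [0.016, 0.025, -1.0]]
force: [-1.1, -0.1, 0.6]
gripper_width: 0.198
```

Request:
{"api": "step_arm", "payload": {
  "plan": "0 0 -8 0;0 0 -15 0;0 0 -20 0;0 0 -20 0;0 0 -20 0;0 0 -20 0;0 0 -10 0;0 0 0 0"
}}

```text
t: 53.75
eef_pos: [0.418, -0.0514, 0.1986]
eef_rot: [[0.09, 0.996, 0.025], [0.996, -0.091, 0.015], [0.017, 0.024, -1.0]]
force: [0.3, 0.5, -1.3]
gripper_width: 0.195
```

```bash
python3 go.py .5863 -.0187 .16 -5.5; python3 wl.py lid .42 -.05 .1 w12
```

```text
t 53.75 grasp [ 0.4191 -0.0508  0.1533] yaw_y -5.21 tilt 1.67 w 17.1 F [ 0.3  0.5 -1.3]
rows: shift mm [ 47.2 163.7  -2. ] turn 0.3 n>= 4.0
lid 0.56 [314.5 238.3] 6016 [ 0.4206 -0.0534]
```

View pics/w12.png

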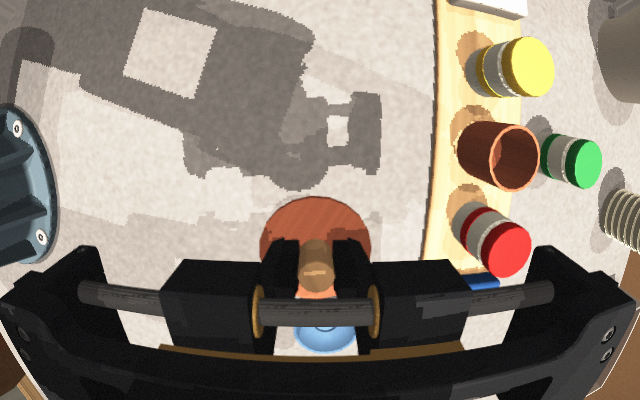

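The lid is held by its knob (17 mm wide), hanging level. Carrying it to the pot, staying above the jars.

Request:
{"api": "step_arm", "payload": {
  "plan": "4 14 -2 0;7 24 -2 0;8 28 -2 0;8 28 -2 0;8 28 -2 0;7 24 -1 0;4 14 0 0;0 0 0 0"
}}

```text
t: 54.65
eef_pos: [0.5806, -0.0171, 0.198]
eef_rot: [[0.092, 0.996, 0.003], [0.995, -0.093, 0.022], [0.022, 0.001, -1.0]]
force: [0.4, 0.2, -1.0]
gripper_width: 0.199
```

Request:
{"api": "step_arm", "payload": {
  "plan": "0 0 0 0;0 0 0 0"
}}

```text
t: 54.85
eef_pos: [0.5784, -0.0168, 0.195]
eef_rot: [[0.092, 0.996, -0.003], [0.995, -0.092, 0.023], [0.022, -0.005, -1.0]]
force: [-1.2, 0.1, -0.2]
gripper_width: 0.199
```

```bash
python3 go.py .5863 -.0187 .16 -5.5
```

```text
t 54.85 grasp [ 0.5783 -0.0158  0.1498] yaw_y -5.29 tilt 1.31 w 17.5 F [-1.2  0.1 -0.2]
rows: shift mm [ -1.9   8.2 -10.3] turn 0.2 n>= 1.0
```

Request:
{"api": "step_arm", "payload": {
  "plan": "-2 8 0 0;0 0 0 0;0 0 12 0;0 0 10 0;0 0 0 0;0 0 0 0"
}}

```text
t: 55.45
eef_pos: [0.5843, -0.0198, 0.1703]
eef_rot: [[0.094, 0.996, -0.005], [0.995, -0.094, 0.023], [0.022, -0.007, -1.0]]
force: [-0.8, -0.1, -0.9]
gripper_width: 0.197
```

```bash
python3 go.py .5863 -.0187 .1015 -5.5
python3 - <<'E'
from station import env,vision
from h import *
for n in("wrist","scene","top"):
    s=env.read_state();p=vision.read_camera(n);im=p["img"]
    if n=="scene": im=cv2.resize(im[150:270,200:360],None,fx=4,fy=4,interpolation=2)
    if n=="top": im=cv2.resize(im[110:210,250:450],None,fx=3.5,fy=3.5,interpolation=2)
    cv2.imwrite(f"pics/{n}13.png",im[:,:,::-1])
    if n!="wrist":
        for m,z in(("lid",.09),("pot",.012)):
            for r in vision.regions_of(p,m)[:4]: c=cen(r["region"]); print(n,m,round(r["score"],2),c.round(),r["region"].sum(),fit(p,m,c,z)[0].round(4))
E
```

```text
t 55.45 grasp [ 0.5841 -0.0188  0.125 ] yaw_y -5.37 tilt 1.35 w 17.4 F [-0.8 -0.1 -0.9]
rows: shift mm [-0.2  2.3 23.5] turn 0.1 n>= 1.0
scene lid 0.59 [274. 200.] 251 [ 0.5874 -0.0126]
scene pot 0.93 [274. 221.] 664 [ 0.5891 -0.0177]
scene pot 0.9 [489. 255.] 943 [0.4636 0.4468]
scene pot 0.84 [422. 201.] 612 [0.3252 0.2568]
scene pot 0.78 [459. 207.] 663 [0.309  0.3464]
top pot 0.97 [193. 280.] 580 [0.2959 0.3414]
top pot 0.95 [152. 213.] 601 [0.452  0.4417]
top pot 0.84 [152. 258.] 675 [0.3481 0.4372]
top pot 0.77 [233. 274.] 515 [0.3102 0.2501]
```

View pics/scene13.png

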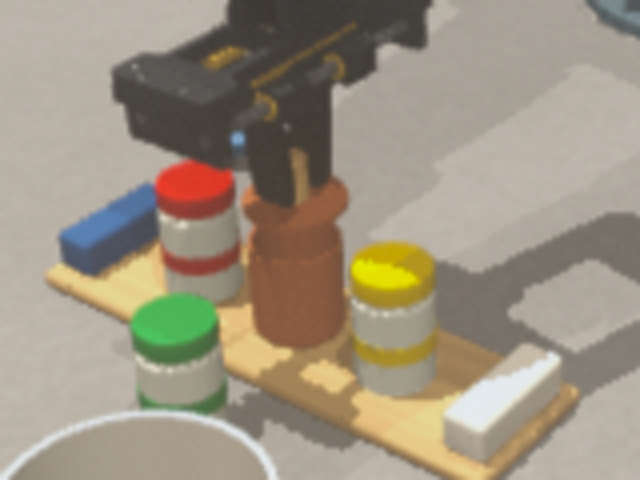

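View pics/wrist13.png

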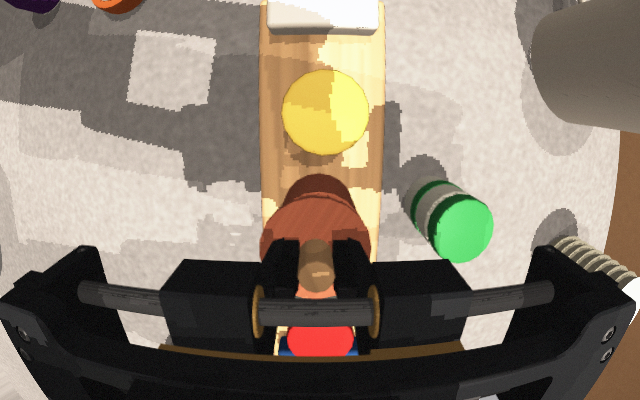

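The lid hangs centred just above the pot (scene crop, disc at (297,200), pot below at (297,290)). Lowering it in small steps and watching the force.

Request:
{"api": "step_arm", "payload": {
  "plan": "0 2.5 0 0;0 0 8 0;0 0 7 0;0 0 0 0;0 0 0 0"
}}

```text
t: 56.3
eef_pos: [0.5876, -0.0198, 0.1549]
eef_rot: [[0.094, 0.996, -0.003], [0.995, -0.094, 0.023], [0.022, -0.005, -1.0]]
force: [0.3, 1.2, -1.1]
gripper_width: 0.198
```

```bash
python3 go.py .5863 -.0187 .1015 -5.5
```

```text
t 56.3 grasp [ 0.5875 -0.0188  0.1096] yaw_y -5.37 tilt 1.3 w 17.4 F [ 0.3  1.2 -1.1]
rows: shift mm [-0.2 -1.1  8.1] turn 0.1 n>= 1.0
```

Request:
{"api": "step_arm", "payload": {
  "plan": "0 -1 0 0;0 0 4 0;0 0 3.5 0;0 0 0 0;0 0 0 0"
}}

```text
t: 56.8
eef_pos: [0.5868, -0.0195, 0.1474]
eef_rot: [[0.094, 0.996, -0.002], [0.995, -0.093, 0.022], [0.022, -0.004, -1.0]]
force: [0.1, -0.3, 0.3]
gripper_width: 0.197
```

```bash
python3 go.py .5863 -.0187 .1015 -5.5
```

```text
t 56.8 grasp [ 0.5868 -0.0185  0.1022] yaw_y -5.36 tilt 1.29 w 17.3 F [ 0.1 -0.3  0.3]
rows: shift mm [-0.2 -0.4  0.6] turn 0.1 n>= 1.0
```

Fully seated: height is within 1 mm of expected and the lid's weight is off the wrist. Release to a narrow opening, then retract straight up.

Request:
{"api": "step_arm", "payload": {
  "plan": "0 0 0 0;0 0 0 0;0 0 0 0;0 0 0 0",
  "hand": 0.6
}}

```text
t: 57.2
eef_pos: [0.5871, -0.0196, 0.1476]
eef_rot: [[0.094, 0.996, -0.001], [0.995, -0.093, 0.022], [0.022, -0.003, -1.0]]
force: [-0.6, 0.2, -0.1]
gripper_width: 0.536
```

Request:
{"api": "step_arm", "payload": {
  "plan": "0 0 -8 0;0 0 -12 0;0 0 -15 0;0 0 -18 0;0 0 -20 0;0 0 -20 0;0 0 -15 0;0 0 0 0"
}}

```text
t: 58.0
eef_pos: [0.5883, -0.0225, 0.2689]
eef_rot: [[0.093, 0.996, 0.005], [0.995, -0.093, 0.02], [0.021, 0.003, -1.0]]
force: [-0.2, 0.6, 0.1]
gripper_width: 0.6
```

Request:
{"api": "step_arm", "payload": {
  "plan": "0 -20 -10 0;0 -30 -5 0;0 -40 -5 0;0 -40 -5 0;0 -40 -5 0;0 -20 0 0;0 0 0 0;0 0 0 0"
}}

```text
t: 58.8
eef_pos: [0.3925, -0.0046, 0.2997]
eef_rot: [[0.094, 0.996, 0.011], [0.995, -0.094, 0.019], [0.02, 0.009, -1.0]]
force: [-0.6, -0.1, 0.3]
gripper_width: 0.6
```

Run:
```python
from station import env,vision
from h import *
B=[.5881,-.0195,-.0967]
for n in("wrist","scene","top"):
    s=env.read_state();p=vision.read_camera(n);im=p["img"]
    for m,z in(("lid",.068),("pot",.012),("red_jar",.012),("yellow_jar",.012),("green_jar",0),("black_jar",0),("timer",0)):
        for r in vision.regions_of(p,m)[:4]:
            if r["score"]<.4: continue
            c=cen(r["region"]); 
            q=wfit(p,s,[(a,b+z) for a,b in SH[m]],c,wray(p,s,c,z+.03)[:2]) if n=="wrist" else fit(p,m,c,z)[0]
            d=q-B[:2];a=B[2]
            print(n,m,round(r["score"],2),c.round(),q.round(4),"board",np.round([np.cos(a)*d[0]+np.sin(a)*d[1],-np.sin(a)*d[0]+np.cos(a)*d[1]],4))
    if n=="scene": im=cv2.resize(im[150:270,160:360],None,fx=4,fy=4,interpolation=2)
    cv2.imwrite(f"pics/{n}14.png",im[:,:,::-1])
```

```text
wrist lid 0.57 [484. 183.] [ 0.5879 -0.018 ] board [-0.0003  0.0015]
wrist pot 0.97 [457. 173.] [ 0.5638 -0.0092] board [-0.0252  0.0079]
wrist pot 0.55 [225.   1.] [0.3151 0.2108] board [-0.2939  0.2028]
wrist red_jar 0.59 [466. 236.] [ 0.5777 -0.0904] board [-0.0035 -0.0716]
wrist yellow_jar 0.98 [483. 118.] [0.5964 0.055 ] board [0.0011 0.0749]
wrist green_jar 0.63 [530. 179.] [ 0.6871 -0.0278] board [0.0994 0.0012]
wrist timer 0.82 [323.  10.] [0.4238 0.1954] board [-0.1842  0.198 ]
scene lid 0.81 [273. 208.] [ 0.588  -0.0181] board [-0.0003  0.0013]
scene pot 0.9 [274. 225.] [ 0.6018 -0.0069] board [0.0125 0.0138]
scene pot 0.87 [459. 208.] [0.3113 0.3468] board [-0.3109  0.3378]
scene pot 0.78 [489. 255.] [0.4647 0.4463] board [-0.1678  0.4517]
scene pot 0.62 [422. 201.] [0.3256 0.2564] board [-0.2879  0.2493]
scene red_jar 0.75 [249. 207.] [ 0.5775 -0.0979] board [-0.0029 -0.0791]
scene yellow_jar 0.77 [298. 229.] [0.5941 0.0535] board [-0.0011  0.0732]
scene green_jar 0.6 [244. 238.] [ 0.6721 -0.0401] board [ 0.0856 -0.0124]
scene black_jar 0.95 [176. 181.] [ 0.5602 -0.3691] board [ 0.006  -0.3507]
scene timer 0.65 [389. 224.] [0.4228 0.209 ] board [-0.1866  0.2114]
top lid 0.81 [349. 151.] [ 0.5884 -0.0193] board [0.0003 0.0002]
top pot 0.93 [232. 273.] [0.3111 0.2516] board [-0.3019  0.2431]
top pot 0.72 [193. 280.] [0.2965 0.3412] board [-0.325   0.3309]
top pot 0.62 [346. 165.] [ 0.5613 -0.0134] board [-0.0272  0.0035]
top pot 0.6 [153. 257.] [0.3485 0.4363] board [-0.2825  0.4306]
top red_jar 0.75 [382. 156.] [ 0.5813 -0.0961] board [ 0.0006 -0.0769]
top yellow_jar 0.95 [317. 149.] [0.5974 0.0546] board [0.0021 0.0747]
top green_jar 0.75 [352. 114.] [ 0.6851 -0.0291] board [ 0.0975 -0.0002]
top black_jar 0.66 [497. 163.] [ 0.5643 -0.3675] board [ 0.0099 -0.3486]
top timer 0.59 [253. 224.] [0.4252 0.2093] board [-0.1842  0.212 ]
```

View pics/scene14.png

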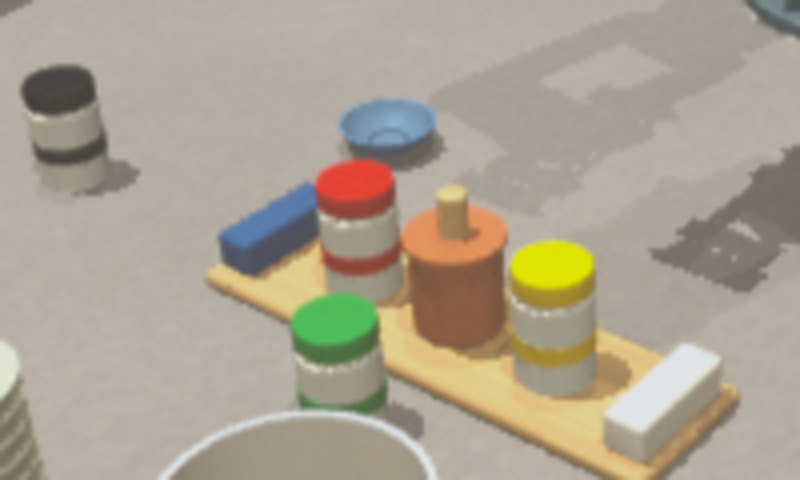

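View pics/top14.png

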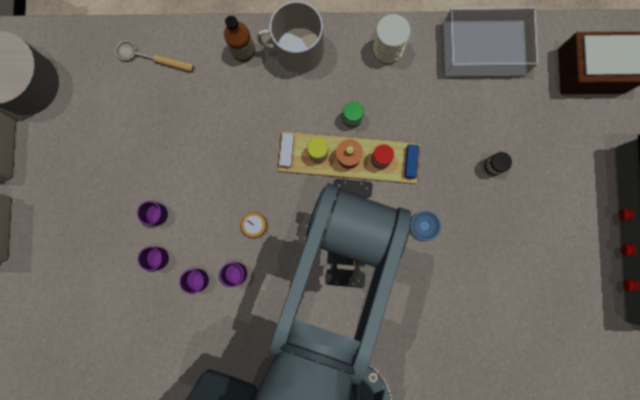

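View pics/wrist14.png

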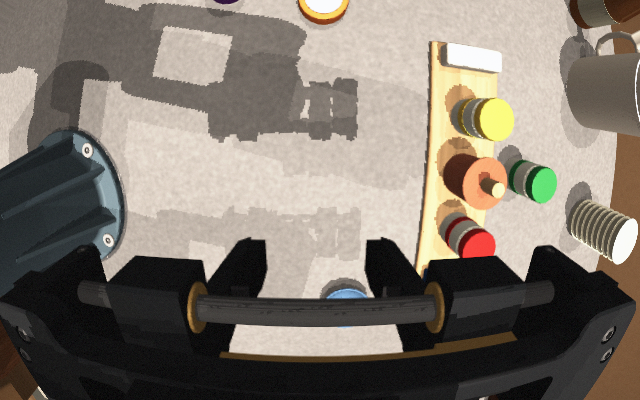

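The pictures show everything upright in line. The lid lies flat on the pot (scene crop (453,230)), the green jar is behind it, and the black jar and timer have not moved. Handing in.

```bash
python3 -c "
from station import env
print(env.job_done(), env.read_state()['t'])"
```

```text
the job is handed in; nothing more can be done
the job is handed in; nothing more can be done
```

The filling station is set up as asked, and I handed the job in after about 61 s of the 120 s allowed; no verdict was reported. I placed the green jar, pot, red jar and yellow jar in turn, then set the lid on the pot by its knob. The arm was clear of everything at hand-in.

Final checks, as offsets in the board's frame (x across it, y along it) from its measured centre:

| Thing | Measured | Target |
|---|---|---|
| Lid (on the pot) | within 2 mm of the middle, flat | the middle |
| Pot (checked before the lid went on) | about 2 mm from the middle | the middle |
| Red jar | y about -72 to -79 mm, x within 4 mm | y -75 mm |
| Yellow jar | y about +73 to +75 mm, x within 2 mm | y +75 mm |
| Green jar | x about 98 to 99 mm, y within 1 mm | x 100 mm |

- **Lid seating:** when I let go of the knob, its height was within 1 mm of fully seated.
- **Left alone:** the black jar and the timer read within about 3 mm of their first positions in the top and scene cameras. The wrist camera put the timer about 13 mm off, but it was cut off at the picture's edge.
- **Readings that disagreed:** with the lid on, the direct pot fits were off by 19 to 27 mm, because the lid hides its top. The scene camera put the green jar at x 86 mm and y -12 mm, where the mug partly hides it. I relied on the unobstructed views for both.
- **Tool tilt:** fast moves made the tool drift and tilt up to about 4°. I corrected this before each grasp, and it was about 1 to 2° at every placing.

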